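Walk the power supply home and latch it

ROBOT

A 6-joint arm with a two-finger parallel gripper is mounted at the origin on the work surface. World frame = base frame: x ahead of the robot, y to its left, z up, the work surface at z = 0. Lengths are in m, angles in rad, forces in N, time in s.
With the tool pointing down it reaches from about 0.375 to 0.975 m from the base axis. Payload 3.8 kg.
Tool frame: the origin (TCP) lies at the very end of the fingers, on their centre line; the grasp point (between the pads) lies 19 mm behind it (bot.grip_point_offset is the distance from the TCP to the grasp point, in m); z points along the fingers, x is the direction in which the jaws open and shut, and the axes are right-handed (so a half turn about z gives the same grasp; the last joint's range is limited). The gripper opens to 85 mm and grips with 20 to 120 N. Pads are 22 mm wide; open, the fingers measure 114 mm over their backs; the gripper's body (76 mm by 85 mm) begins 54 mm behind the grasp point. The pads swing forward as they close: fully open they stand 13 mm farther back than shut.
Start: joints at [1.16, 0.264, 1.604, -0, 1.274, -0.037], TCP at [0.246, 0.628, 0.231] pointing down, gripper open.
Joint ranges: [-2.63, 2.63], [-0.94, 2.18], [0.31, 2.57], [-1.31, 4.45], [0, 2.66], [-2.55, 2.55]. Speed limits (rad/s): [2.57, 2.57, 3.14, 3.14, 3.14, 3.14].

INTERFACE

Orientations are given as a rotation vector (axis times angle).
In Python, from workcell import bot, read_camera gives the robot as it stands.
- The arm moves only by the tool arm_command, never from a script. Its argument "rows" is a list of rows, each an object with "delta_rot": the turn, a rotation vector about the tool's x, y, z in rad, a list of three; "xyz": the shift along the tool's x, y, z in m, a list of three; "gripper": the finger opening in m, from 0 to 0.0854. A call has 1 to 12 rows; each row shifts and turns the commanded pose from where the row before left it, along the tool's axes as they then stand; what a row does not reach is not made up. A row lasts 1/10 s, in which the tool goes at most 50 mm and 8.59 degrees, less where a joint would pass 70% of its speed; a pose out of reach is approached as far as the arm can. A call is refused whole if a number of a shift passes 0.05 or a number of a turn 0.15, either way. A call with a gripper value outside its range is refused whole. The fingers move at their own pace and stop on an object; "force" is the grip in N (left out, the last holds). Time passes only in rows, so rows that do not move let the fingers close. It gives the time, the measured TCP pose, the force and the opening at its end, in the units of the state.
- bot.read_state(): the state, without advancing time (a new reading comes with each control period).
- read_camera(name): name is "side" or "top" or "wrist"; returns a dict with "pixels" (384x512x3 uint8, red, green, blue), "range_z" (384x512 float32, m along the optical axis (not along the pixel's ray), 0 where there is no reading), "intrinsics" (3x3 intrinsics, pixels), "camera_from_world" (4x4, takes a point from world to camera coordinates). Camera axes: x right, y up, looking along -z (the intrinsics and any distortion apply to the point x, -y, -z); pixel columns grow to the right and rows downward; lengths in m; the calibration is good to about 2 mm. A picture is of the moment at which its call begins.
- bot.finish_job(): hands the job in, once; it reports no verdict.
The state is a dict: "time": time; "q": joint angles; "joint_vel": joint speeds; "joint_torque": joint torques, N m; "tool_pos": TCP position; "tcp_rot": TCP orientation; "wrist_force": force on the tool from outside, world axes, zero at the start; "torque": the same for the moment, N m; "width": opening from 0.0 (shut) to 1.0 (fully open).
Only numpy, scipy, OpenCV 4.12 (cv2) and the standard library are available. Lean on these libraries where they do the work, as an engineer would, in place of code of your own. Each camera call takes 0.05 s, during which the arm holds its last target.

TASK

The heavy bench power supply stands in front of its docking bay: walk it in along the bench with gentle pushes, by turns on its two near corners beside the control panel, until both corners are fully home, and hold it pressed against the bay's back wall with about 15 N for half a second to seat its contacts. Then swing the steel latch right across behind its near left corner and leave it closed. Never put more than 30 N on the supply, keep off its delicate control panel, do not lift or tip the supply, and leave the other things on the bench where they are.

Things in the scene. Friction and masses are not known exactly. Their poses are not given: they have to be found in the camera images.
- supply: bench power supply, a grey metal box 120 (x) x 170 (y) x 52 mm high, flat bottom, about 1 kg (not exactly known, nor is friction). Origin: centre of its underside; x = its way into the bay, y = its left, z up. Its near face (x = -60 mm) has a control panel in the middle; the bare flat cheeks on either side of it, 42 to 85 mm off the middle, are for pushing.
- panel: delicate black control panel on the supply's near face, 84 mm wide, standing out 10 mm and its two knobs 16 mm from the face, from 10 to 48 mm above the bench; origin at its middle. Not to be pushed.
- corner_left (a point): point on the supply's near face, in the middle of its left (+y) cheek: (-60, 68, 25) mm in the supply's frame. Pushed forward on one cheek the supply slides under about 4 to 9 N and turns about 0.06 rad for every 10 mm, swinging its far end aside; more force means it binds.
- corner_right (a point): the same on the right cheek: (-60, -68, 25) mm in the supply's frame
- bay: docking bay fixed to the bench, dark steel, no floor: a back wall 50 mm high, its face at x = 60 mm, and two side rails 30 mm high, 178 mm apart (3 to 4 mm clearance on each side), from x = 20 to 60 mm, their mouths flaring outwards by 14 mm over 50 mm more. Origin on the bench, exactly where the supply's origin is when fully home; x = the way in, y = left.
- latch (a joint): steel swing latch on an upright pivot left of the bay's mouth. Angle in rad: 0 = closed, arm pointing to the bay's -y behind the supply's near left cheek, 3 mm clear of it when the supply is home; 1.57 = arm to the bay's -x; up to 2.8 = open, swung back to the left (starts at 1.8 to 2.3). Arm along (-sin a, -cos a) in the bay's x, y; 10 mm thick, 13 to 25 mm over the bench. Takes about 1 N at the post, stays put.
- latch_pivot (a point): the latch's pivot axis, (-68, 108) mm in the bay's frame, 9 mm over the bench
- bay_stop (a point): middle of the back wall's face, (60, 0, 30) mm in the bay's frame. Two sprung pins at y = +-50 mm stand 7 mm out of the wall and give way with 0.3 to 0.9 N each, less than the supply's friction, so it stays where pushed. Pushed on one corner only, the supply turns until it binds between the rails; then the other corner must be pushed.
- latch_post (a point): middle of the top of the upright black round post on the latch's arm, 45 mm from the pivot; the post is 14 mm thick and runs from 19 to 61 mm over the bench; push it sideways to swing the latch
- jar: bystander: closed glass jar with a steel lid, 64 mm across, 85 mm high; leave it alone
- mug: bystander: white mug, 80 mm across, 92 mm high; leave it alone
- screwdriver: bystander: screwdriver lying flat; leave it alone
- wrench: bystander: steel wrench lying flat; leave it alone
- offcut: bystander: wood offcut 120 x 45 x 35 mm; leave it alone
- tin: bystander: steel can, 80 mm across, 100 mm high; leave it alone
- tape: bystander: cardboard tape ring lying flat, 90 mm across, 24 mm high; leave it alone
There are look-alikes about, which are no part of the job. Leave any orange or purple look-alike of the supply alone.

How it is judged:
By the outcome, as a careful person would: the job done as asked, in the order asked, and still so for the second after the job is handed in, with the robot touching nothing.
It also fails if it takes over 72 s, if anything falls off the work surface, if the arm or the gripper's body presses on something with over 40 N, if the wrist force passes 120 N, or if a joint passes its speed limit or range.

## Working session

There is one attempt and no reset: what is moved stays moved. The work goes in short steps, Python scripts to look and compute and a tool call to move; the robot and the scene stay as the last step left them, time stands still between calls to the robot, and variables do not carry over. Pictures are saved under pics/ and viewed, and the job is handed in when it is done.

Besides the shell and the picture viewer there is one more tool, called after ">>>" as name(argument=value, ...), one argument or row to a line, values as JSON. arm_command: Moves the arm, as the interface text tells. Its arguments: {"type":"object","properties":{"rows":{"type":"array","items":{"type":"object","properties":{"delta_rot":{"type":"array","items":{"type":"number"}},"xyz":{"type":"array","items":{"type":"number"}},"gripper":{"type":"number"}}}},"force":{"type":"number"}},"required":["rows"]}

```bash
ls; mkdir -p pics; python3 - <<'E'
from workcell import bot, read_camera
import cv2,numpy as np
print(bot.read_state())
for n in ["side","top"]:
    c=read_camera(n); np.savez(f"{n}0.npz",**c)
    cv2.imwrite(f"pics/{n}0.png",c["pixels"][:,:,::-1]); print(n,c["intrinsics"],c["camera_from_world"])
E
```

```text
pics
{'time': 0.0, 'q': array([ 1.16007230e+00,  2.64737342e-01,  1.60540846e+00, -1.39028820e-06,
        1.27372314e+00, -3.68889114e-02]), 'joint_vel': array([ 0.00050407,  0.00101265,  0.00018656, -0.00019663,  0.00037857,
        0.00205151]), 'joint_torque': array([ 1.03500341e-03, -5.15120173e+01, -3.67320156e+01,  5.14768669e-05,
        1.27659319e-02, -1.07887493e-05]), 'tool_pos': array([0.2461951 , 0.62768815, 0.2299541 ]), 'tcp_rot': array([ 2.59455652,  1.76925115, -0.00302413]), 'wrist_force': array([ 0.39454339, -0.48952128, -0.14672685]), 'torque': array([-0.03380655,  0.07936414,  0.00862804]), 'width': 0.9985577621935632}
side [[461.41504392   0.         258.61656577]
 [  0.         461.41504392 187.98649035]
 [  0.           0.           1.        ]] [[ 0.83260793 -0.55354128  0.01886995 -0.40972369]
 [ 0.36985584  0.58103236  0.72498831 -0.25757087]
 [-0.41227501 -0.59665186  0.68850263 -0.90207375]
 [ 0.          0.          0.          1.        ]]
top [[398.00636118   0.         253.54070502]
 [  0.         398.00636118 191.84997231]
 [  0.           0.           1.        ]] [[ 0.01265238 -0.99982091 -0.01407332  0.02708305]
 [ 0.984591    0.0100022   0.1745867  -0.48253666]
 [-0.17441467 -0.0160654   0.98454123 -1.13290467]
 [ 0.          0.          0.          1.        ]]
```

View pics/top0.png

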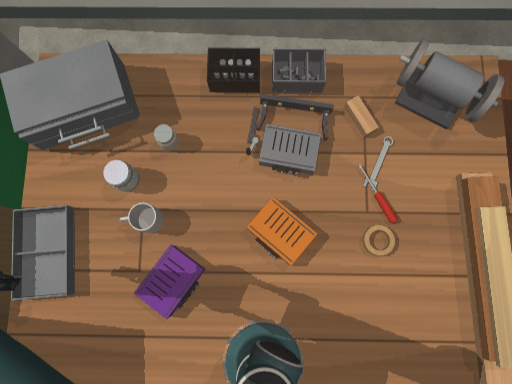

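View pics/side0.png

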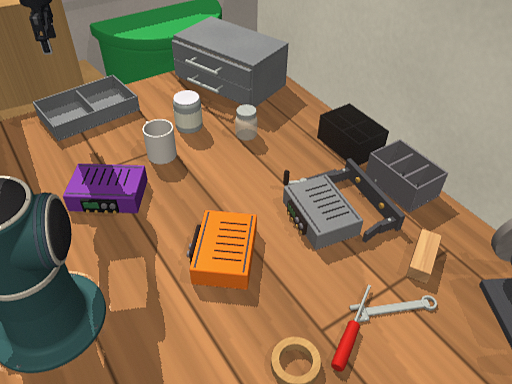

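The top view shows the grey supply at about (290,148), with its panel facing the robot. The bay is at (290,110) and the latch post is left of the mouth at about (249,151). Next I measure them.

```bash
cat > h.py <<'E'
import numpy as np,cv2
from workcell import bot, read_camera
def cloud(c):
    K=c["intrinsics"];d=c["range_z"];v,u=np.mgrid[:384,:512]
    P=np.stack([(u-K[0,2])/K[0,0]*d,-(v-K[1,2])/K[1,1]*d,-d,np.ones_like(d)],-1)
    W=P@np.linalg.inv(c["camera_from_world"]).T
    W[d<=0]=np.nan
    return W[...,:3]
def proj(c,p):
    q=c["camera_from_world"]@np.r_[p,1]; K=c["intrinsics"]
    return K[0,0]*q[0]/-q[2]+K[0,2], K[1,2]+K[1,1]*q[1]/q[2]
E
python3 - <<'E'
from h import *
for n in ["top","side"]:
    c=dict(np.load(f"{n}0.npz")); W=cloud(c); px=c["pixels"]
    if n=="top": r=(slice(90,180),slice(235,345))
    else: r=(slice(150,260),slice(270,410))
    im=cv2.resize(px[r],None,fx=6 if n=="top" else 5,fy=6 if n=="top" else 5,interpolation=cv2.INTER_CUBIC)
    cv2.imwrite(f"pics/{n}z.png",im[:,:,::-1])
    w=W[r]; z=w[...,2]; p=px[r].astype(int)
    print(n,"bench z",np.nanmedian(z))
    m=(abs(z-.052)<.006)
    nl,lab,st,ce=cv2.connectedComponentsWithStats(m.astype(np.uint8))
    for i in range(1,nl):
        if st[i,4]>15:
            q=w[lab==i]; rect=cv2.minAreaRect((q[:,:2]*1000).astype(np.float32)); print(st[i],rect,np.median(q[:,2]))
            print(cv2.boxPoints(rect).round())
    m=(z>.018)&(z<.04)
    nl,lab,st,ce=cv2.connectedComponentsWithStats(m.astype(np.uint8))
    for i in range(1,nl):
        if st[i,4]>10:
            q=w[lab==i]; print('low',st[i],q.mean(0),q.min(0),q.max(0))
E
```

```text
top bench z 0.0007320534484596131
[ 25   4  74  14 275] ((766.1106567382812, -95.49053955078125), (225.39248657226562, 15.578368186950684), 81.76942443847656) 0.04867485400357241
[[ 742. -206.]
 [ 758. -208.]
 [ 790.   15.]
 [ 775.   17.]]
[  24   34   62   48 2182] ((615.23193359375, -73.42749786376953), (169.59373474121094, 130.87342834472656), 79.89480590820312) 0.05039377903165132
[[ 536. -145.]
 [ 665. -168.]
 [ 695.   -1.]
 [ 566.   22.]]
low [ 21   9  77  40 444] [ 0.7355864  -0.09330257  0.02865799] [ 0.65682354 -0.20534485  0.01800372] [0.77795305 0.02788126 0.03996392]
low [11 47 13 18 70] [0.63506249 0.03714359 0.0252909 ] [0.60179378 0.02125016 0.01809881] [0.65802639 0.05767565 0.03903478]
low [24 72 14  4 26] [ 0.57225113 -0.00320929  0.02831837] [ 0.56887308 -0.02213536  0.01868874] [0.57600245 0.01743475 0.03775215]
low [37 77 18  6 33] [ 0.55347785 -0.04787865  0.02971666] [ 0.54405327 -0.07245786  0.01812739] [ 0.55986104 -0.0217787   0.03911889]
low [65 79 15  4 26] [ 0.55052273 -0.12661107  0.02921196] [ 0.54733702 -0.14708676  0.01839024] [ 0.55438043 -0.10696841
[... 2019 characters left out ...]
76 0.02751503 0.03996527]
low [125  13  15  13  75] [ 0.89512198 -0.07546932  0.0286969 ] [ 0.86241393 -0.08741715  0.01854498] [ 0.92271197 -0.07218117  0.03913311]
low [ 96  15  44  42 345] [ 0.81585927 -0.09869415  0.02891737] [ 0.81102194 -0.17419892  0.01800457] [ 0.82005841 -0.01581845  0.03994779]
low [13 28 24  8 89] [0.62194041 0.04431999 0.0272602 ] [0.60085655 0.02818307 0.018077  ] [0.65599801 0.0580039  0.03897255]
low [13 40  7 13 39] [0.57284021 0.005612   0.03015952] [ 0.57001023 -0.01271908  0.01803059] [0.57661598 0.02058286 0.03925623]
low [ 17  54  76  41 471] [ 0.58076806 -0.12751081  0.02920825] [ 0.53823559 -0.16843326  0.01803142] [ 0.66447972 -0.02016489  0.03999526]
```

View pics/topz.png

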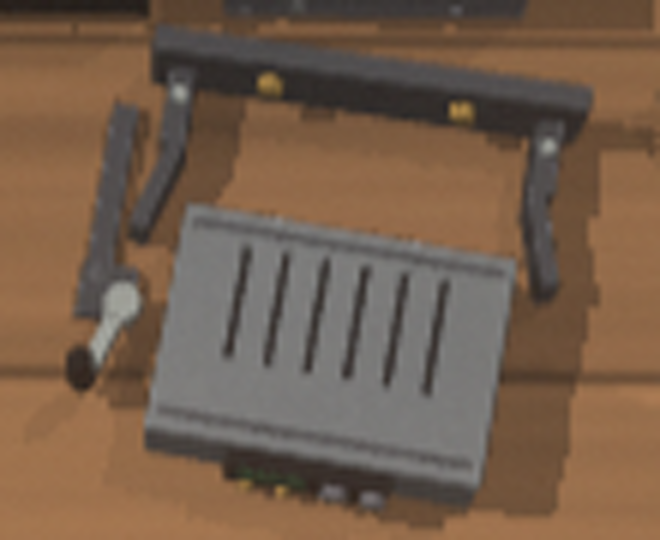

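View pics/sidez.png

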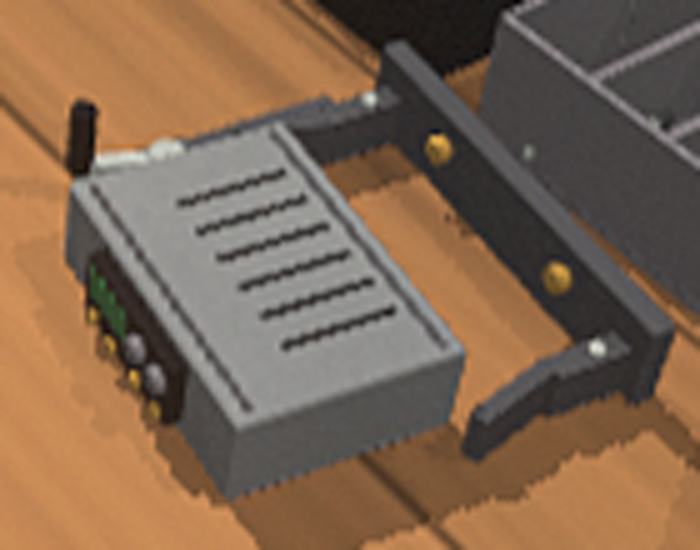

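>>> arm_command(
  rows=[
    {"delta_rot":[0,0,0.149],"xyz":[0,0,0],"gripper":0},
    {"delta_rot":[0,0,0.149],"xyz":[0,0,0],"gripper":0},
    {"delta_rot":[0,0,0.149],"xyz":[0,0,0],"gripper":0},
    {"delta_rot":[0,0,0.149],"xyz":[0,0,0],"gripper":0},
    {"delta_rot":[0,0,0.149],"xyz":[0,0,0],"gripper":0},
    {"delta_rot":[0,0,0.149],"xyz":[0,0,0],"gripper":0},
    {"delta_rot":[0,0,0.149],"xyz":[0,0,0],"gripper":0},
    {"delta_rot":[0,0,0.149],"xyz":[0,0,0],"gripper":0},
    {"delta_rot":[0,0,0.147],"xyz":[0,0,0],"gripper":0},
  ],
)

```text
time: 1.0
tool_pos: [0.2463, 0.628, 0.2305]
tcp_rot: [3.132, -0.232, -0.001]
wrist_force: [0.5, 0.2, 0.3]
width: -0.002
```

```bash
cat >> h.py <<'E'
from scipy.spatial.transform import Rotation as Rn
YAW=-0.142; O=np.array([.6981,-.0850]); C,S=np.cos(YAW),np.sin(YAW)
def tobay(p): d=np.asarray(p)[:2]-O; return np.array([C*d[0]+S*d[1],-S*d[0]+C*d[1]])
def st():
    s=bot.read_state(); R=Rn.from_rotvec(s['tcp_rot']).as_matrix()
    b=tobay(s['tool_pos']); f=s['wrist_force']
    print("t %.2f bay xy mm"%s['time'],(b*1000).round(1),"z %.1f"%(s['tool_pos'][2]*1000),"yaw_rel %.3f tilt %.3f"%(np.arctan2(R[1,0],R[0,0])-YAW,np.arctan2(R[0,2],-R[2,2])),"F bay",np.round([C*f[0]+S*f[1],-S*f[0]+C*f[1],f[2]],2),"w %.2f"%s['width'],"q",s['q'].round(2))
E
python3 -c "
from h import *
st()
for p in [(.5733,.003),(.5497,-.131),(.605,.049),(.6215,-.074)]: print(p,(tobay(p)*1000).round(1))"
```

```text
t 1.00 bay xy mm [-548.2  641.9] z 230.5 yaw_rel -0.006 tilt -0.001 F bay [0.43 0.24 0.33] w -0.00 q [1.16 0.26 1.6  0.   1.27 1.31]
(0.5733, 0.003) [-136.    69.5]
(0.5497, -0.131) [-140.4  -66.5]
(0.605, 0.049) [-111.1  119.5]
(0.6215, -0.074) [-77.4   0. ]
```

>>> arm_command(
  rows=[
    {"xyz":[0.0214,0.0417,0.005]},
    {"xyz":[0.0214,0.0417,0.005]},
    {"xyz":[0.0214,0.0417,0.005]},
    {"xyz":[0.0214,0.0417,0.005]},
    {"xyz":[0.0214,0.0417,0.005]},
    {"xyz":[0.0214,0.0417,0.005]},
    {"xyz":[0.0214,0.0417,0.005]},
    {"xyz":[0.0214,0.0417,0.005]},
    {"xyz":[0.0214,0.0417,0.005]},
    {"xyz":[0.0214,0.0417,0.005]},
    {"xyz":[0.0214,0.0417,0.005]},
    {"xyz":[0.0214,0.0417,0.005]},
  ],
)

```text
invalid input
```

>>> arm_command(
  rows=[
    {"xyz":[0.0214,0.0417,0.01]},
    {"xyz":[0.0214,0.0417,0.01]},
    {"xyz":[0.0214,0.0417,0.01]},
    {"xyz":[0.0214,0.0417,0.01]},
    {"xyz":[0.0214,0.0417,0.01]},
    {"xyz":[0,0,0],"delta_rot":[0,0.145,0]},
  ],
)

```text
invalid input
```

```bash
python3 - <<'E'
from h import *
st()
c=read_camera("top"); cv2.imwrite("pics/t1.png",c["pixels"][60:260,180:400][:,:,::-1].repeat(3,0).repeat(3,1))
E
```

```text
t 1.00 bay xy mm [-548.2  641.9] z 230.5 yaw_rel -0.006 tilt -0.001 F bay [0.43 0.24 0.33] w -0.00 q [1.16 0.26 1.6  0.   1.27 1.31]
```

View pics/t1.png

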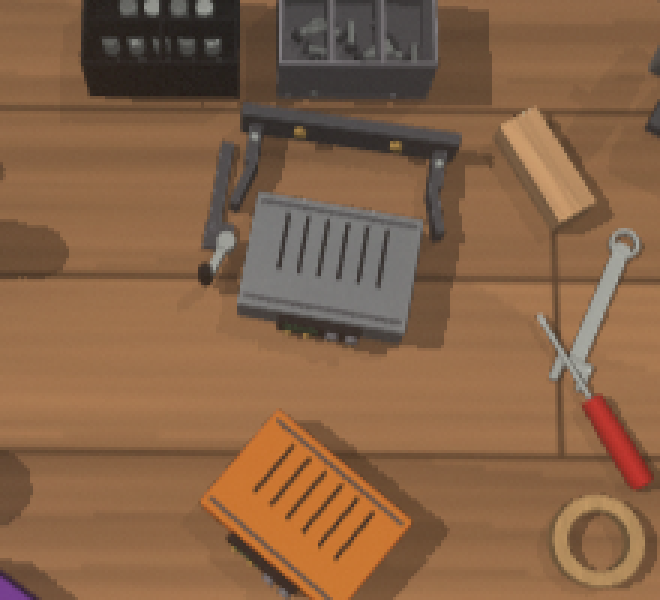

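>>> arm_command(
  rows=[
    {"xyz":[0.0214,0.0417,0.005],"delta_rot":[0,0,0],"gripper":0},
    {"xyz":[0.0214,0.0417,0.005],"delta_rot":[0,0,0],"gripper":0},
    {"xyz":[0.0214,0.0417,0.005],"delta_rot":[0,0,0],"gripper":0},
    {"xyz":[0.0214,0.0417,0.005],"delta_rot":[0,0,0],"gripper":0},
    {"xyz":[0.0214,0.0417,0.005],"delta_rot":[0,0,0],"gripper":0},
    {"xyz":[0.0214,0.0417,0.005],"delta_rot":[0,0,0],"gripper":0},
    {"xyz":[0.0214,0.0417,0.005],"delta_rot":[0,0,0],"gripper":0},
    {"xyz":[0.0214,0.0417,0.005],"delta_rot":[0,0,0],"gripper":0},
    {"xyz":[0.0214,0.0417,0.005],"delta_rot":[0,0,0],"gripper":0},
    {"xyz":[0.0214,0.0417,0.005],"delta_rot":[0,0,0],"gripper":0},
    {"xyz":[0.0214,0.0417,0.005],"delta_rot":[0,0,0],"gripper":0},
    {"xyz":[0.0214,0.0417,0.005],"delta_rot":[0,0,0],"gripper":0},
  ],
)

```text
time: 2.25
tool_pos: [0.4299, 0.0948, 0.1711]
tcp_rot: [-3.134, 0.218, -0.001]
wrist_force: [0.4, 1.3, -0.6]
width: -0.002
```

>>> arm_command(
  rows=[
    {"xyz":[0.0214,0.0417,0.01],"delta_rot":[0,0,0],"gripper":0},
    {"xyz":[0.0214,0.0417,0.01],"delta_rot":[0,0,0],"gripper":0},
    {"xyz":[0.0214,0.0417,0.01],"delta_rot":[0,0,0],"gripper":0},
    {"xyz":[0.0214,0.0417,0.01],"delta_rot":[0,0,0],"gripper":0},
    {"xyz":[0.0214,0.0417,0.01],"delta_rot":[0,0,0],"gripper":0},
    {"xyz":[0,0,0],"delta_rot":[0,0.145,0],"gripper":0},
  ],
)

```text
time: 2.85
tool_pos: [0.5096, -0.13, 0.115]
tcp_rot: [3.116, -0.223, 0.216]
wrist_force: [-1.0, 1.2, -0.5]
width: -0.002
```

```bash
python3 - <<'E'
from h import *
st()
E
```

```text
t 2.85 bay xy mm [-180.2  -71.3] z 115.0 yaw_rel -0.001 tilt 0.137 F bay [-1.19  1.05 -0.54] w -0.00 q [-0.31  0.    2.14  0.03  0.87 -0.19]
```

>>> arm_command(
  rows=[
    {"xyz":[-0.0043,-0.002,0.0307],"delta_rot":[0,0,0],"gripper":0},
    {"xyz":[-0.0043,-0.002,0.0307],"delta_rot":[0,0,0],"gripper":0},
    {"xyz":[-0.0043,0,0.0307],"delta_rot":[0,0,0],"gripper":0},
    {"xyz":[0,0,0],"delta_rot":[0,0,0],"gripper":0},
  ],
)

```text
time: 3.25
tool_pos: [0.5025, -0.1196, 0.0235]
tcp_rot: [3.119, -0.219, 0.211]
wrist_force: [-0.7, 0.4, -1.1]
width: 0.0
```

```bash
python3 - <<'E'
from h import *
st()
E
```

```text
t 3.25 bay xy mm [-188.7  -61.9] z 23.5 yaw_rel 0.002 tilt 0.134 F bay [-0.75  0.32 -1.15] w 0.00 q [-0.3   0.12  2.21  0.04  0.68 -0.18]
```

>>> arm_command(
  rows=[
    {"xyz":[0.0139,0.003,0.0019],"delta_rot":[0,0,0],"gripper":0},
    {"xyz":[0.0139,0.003,0.0019],"delta_rot":[0,0,0],"gripper":0},
    {"xyz":[0.003,0,0.0004],"delta_rot":[0,0,0],"gripper":0},
    {"xyz":[0.003,0,0.0004],"delta_rot":[0,0,0],"gripper":0},
  ],
)

```text
time: 3.65
tool_pos: [0.5411, -0.1323, 0.03]
tcp_rot: [3.115, -0.221, 0.226]
wrist_force: [-9.6, -0.1, 6.3]
width: -0.002
```

>>> arm_command(
  rows=[
    {"xyz":[0.003,0,0.0004],"delta_rot":[0,0,0],"gripper":0},
    {"xyz":[0.003,0,0.0004],"delta_rot":[0,0,0],"gripper":0},
  ],
)

```text
time: 3.85
tool_pos: [0.5445, -0.1328, 0.0291]
tcp_rot: [3.115, -0.22, 0.22]
wrist_force: [-10.2, -3.7, 6.4]
width: -0.0
```

```bash
python3 - <<'E'
from h import *
st()
E
```

```text
t 3.85 bay xy mm [-145.3  -69.1] z 29.1 yaw_rel 0.001 tilt 0.139 F bay [-9.59 -5.13  6.45] w -0.00 q [-0.3   0.18  2.13  0.03  0.69 -0.18]
```

```bash
cat >> h.py <<'E'
def look(n):
    c=read_camera("top"); s=read_camera("side")
    a=c["pixels"][80:190,225:355][:,:,::-1]; b=s["pixels"][140:270,255:425][:,:,::-1]
    a=cv2.resize(a,(520,440)); b=cv2.resize(b,(575,440))
    cv2.imwrite(f"pics/{n}.png",cv2.resize(np.hstack([a,b]),(800,322)))
    W=[]
    for q in (c,s):
        w=cloud(q); p=q["pixels"].astype(int)
        bb=np.stack([C*(w[...,0]-O[0])+S*(w[...,1]-O[1]),-S*(w[...,0]-O[0])+C*(w[...,1]-O[1])],-1)*1000
        m=(abs(w[...,2]-.0515)<.004)&(abs(bb[...,0]+40)<100)&(abs(bb[...,1])<105)&(abs(p.max(-1)-p.min(-1))<18)&(bb[...,0]<54)
        nl,lab,stt,_=cv2.connectedComponentsWithStats(m.astype(np.uint8))
        i=1+np.argmax(stt[1:,4]); pts=bb[lab==i].astype(np.float32)
        # far edge and sides: robust fit
        best=None
        (cx,cy),(ww,hh),ang=cv2.minAreaRect(pts)
        ang=(ang+45)%90-45
        th=np.deg2rad(ang); u=np.array([np.cos(th),np.sin(th)]);v=np.array([-u[1],u[0]])
        fx=(pts@u).max(); yy=pts@v; my=(yy.max()+yy.min())/2
        ctr=u*(fx-60)+v*my
        print("supply in bay: centre",ctr.round(1),"yaw %.3f"%th,"size",round(np.ptp(pts@u)),round(np.ptp(yy)),"n",len(pts))
E
python3 -c "
from h import *
look('t2');st()"
```

```text
supply in bay: centre [-76.8   0.3] yaw 0.019 size 122 168 n 1276
supply in bay: centre [-51.2 -28.7] yaw -0.709 size 96 190 n 996
t 3.95 bay xy mm [-144.3  -69.1] z 29.2 yaw_rel 0.001 tilt 0.141 F bay [-6.32 -3.85  2.68] w -0.00 q [-0.3   0.18  2.12  0.03  0.69 -0.18]
```

View pics/t2.png

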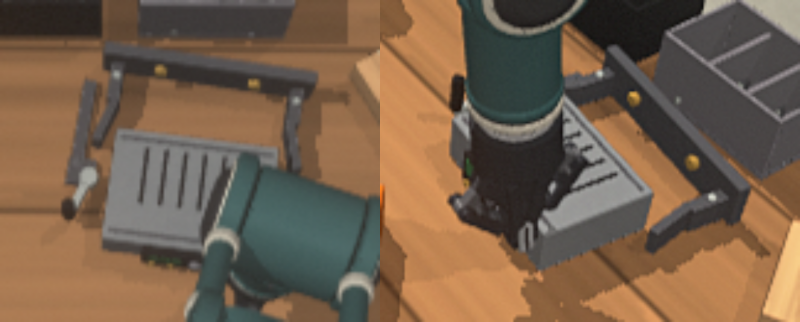

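>>> arm_command(
  rows=[
    {"xyz":[-0.0347,0,-0.0047],"delta_rot":[0,0,0],"gripper":0},
    {"xyz":[0,0,0],"delta_rot":[0,-0.142,0],"gripper":0},
    {"xyz":[0,0,0],"delta_rot":[0,0,-0.149],"gripper":0},
    {"xyz":[0,0,0],"delta_rot":[0,0,-0.149],"gripper":0},
    {"xyz":[0,0,0],"delta_rot":[0,0,-0.149],"gripper":0},
    {"xyz":[0,0,0],"delta_rot":[0,0,-0.149],"gripper":0},
    {"xyz":[0,0,0],"delta_rot":[0,0,-0.149],"gripper":0},
    {"xyz":[0,0,0],"delta_rot":[0,0,-0.149],"gripper":0},
    {"xyz":[0,0,0],"delta_rot":[0,0,-0.149],"gripper":0},
    {"xyz":[0,0,0],"delta_rot":[0,0,-0.149],"gripper":0},
    {"xyz":[0,0,0],"delta_rot":[0,0,-0.149],"gripper":0},
    {"xyz":[0,0,0],"delta_rot":[0,0,-0.149],"gripper":0},
  ],
)

```text
time: 5.15
tool_pos: [0.5133, -0.1279, 0.0297]
tcp_rot: [2.445, 1.966, 0.006]
wrist_force: [-0.7, 0.4, -0.4]
width: 0.002
```

>>> arm_command(
  rows=[
    {"xyz":[0,0,0],"delta_rot":[0,0,-0.08],"gripper":0},
    {"xyz":[0,0,0],"delta_rot":[-0.1,0,0],"gripper":0},
    {"xyz":[0,0,0],"delta_rot":[0,0,0],"gripper":0},
  ],
)

```text
time: 5.45
tool_pos: [0.5098, -0.127, 0.0283]
tcp_rot: [2.315, 2.005, 0.103]
wrist_force: [-1.3, 0.6, -0.7]
width: -0.005
```

```bash
sed -i 's/np.arctan2(R\[0,2\],-R\[2,2\])/np.arctan2(C*R[0,2]+S*R[1,2],-R[2,2])/' h.py; python3 -c "
from h import *
look('t3');st()"
```

```text
supply in bay: centre [-76.4   0.7] yaw 0.020 size 124 168 n 1468
supply in bay: centre [-74.9   2.7] yaw 0.021 size 120 175 n 1840
t 5.55 bay xy mm [-178.3  -68.6] z 29.2 yaw_rel 1.570 tilt 0.103 F bay [ 0.71 -1.38  0.54] w -0.00 q [-0.3   0.15  2.17  0.02  0.73 -1.75]
```

View pics/t3.png

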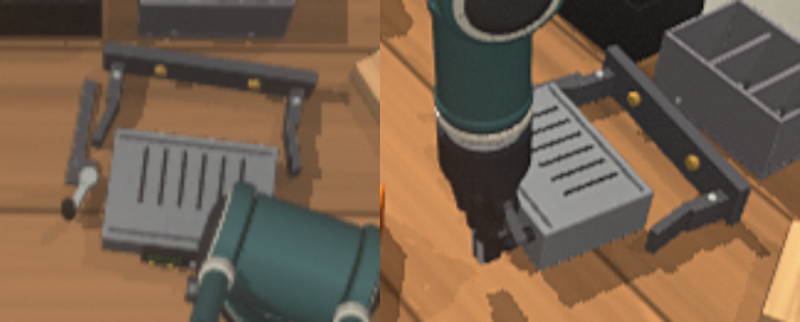

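>>> arm_command(
  rows=[
    {"xyz":[0,0.0145,0.0075],"delta_rot":[0,0,0],"gripper":0},
    {"xyz":[0,0.015,0.0015],"delta_rot":[0,0,0],"gripper":0},
    {"xyz":[0,0.004,0.0004],"delta_rot":[0,0,0],"gripper":0},
    {"xyz":[0,0.003,0.0003],"delta_rot":[0,0,0],"gripper":0},
  ],
)

```text
time: 5.95
tool_pos: [0.5476, -0.1328, 0.0224]
tcp_rot: [2.316, 2.008, 0.099]
wrist_force: [-9.3, 1.0, 7.2]
width: 0.001
```

```bash
python3 -c "
from h import *
st()"
```

```text
t 5.95 bay xy mm [-142.2  -68.6] z 22.4 yaw_rel 1.571 tilt 0.098 F bay [-9.35 -0.31  7.22] w 0.00 q [-0.29  0.22  2.09  0.02  0.73 -1.74]
```

>>> arm_command(
  rows=[
    {"xyz":[0,0.003,0.0003],"delta_rot":[0,0,0],"gripper":0},
    {"xyz":[0,0.003,0.0003],"delta_rot":[0,0,0],"gripper":0},
  ],
)

```text
time: 6.15
tool_pos: [0.5513, -0.1337, 0.0218]
tcp_rot: [2.318, 2.01, 0.095]
wrist_force: [-9.3, -2.5, 6.7]
width: 0.002
```

```bash
python3 -c "
from h import *
st()"
```

```text
t 6.15 bay xy mm [-138.4  -69. ] z 21.8 yaw_rel 1.571 tilt 0.095 F bay [-8.84 -3.78  6.68] w 0.00 q [-0.29  0.23  2.08  0.02  0.74 -1.73]
```

>>> arm_command(
  rows=[
    {"xyz":[0,-0.034,-0.0034],"delta_rot":[0,0,0],"gripper":0},
    {"xyz":[0.0455,0,0],"delta_rot":[0,0,0],"gripper":0},
    {"xyz":[0.0455,0,0],"delta_rot":[0,0,0],"gripper":0},
    {"xyz":[0.0455,0,0],"delta_rot":[0,0,0],"gripper":0},
    {"xyz":[0,0.012,0.0012],"delta_rot":[0,0,0],"gripper":0},
    {"xyz":[0,0.008,0.0006],"delta_rot":[0,0,0],"gripper":0},
    {"xyz":[0,0.004,0.0002],"delta_rot":[0,0,0],"gripper":0},
    {"xyz":[0,0.004,0.0002],"delta_rot":[0,0,0],"gripper":0},
  ],
)

```text
time: 6.95
tool_pos: [0.5651, 0.0016, 0.022]
tcp_rot: [2.321, 2.007, 0.096]
wrist_force: [-7.5, 3.8, 3.3]
width: -0.001
```

```bash
python3 -c "
from h import *
st()"
```

```text
t 6.95 bay xy mm [-143.9   67. ] z 22.0 yaw_rel 1.568 tilt 0.096 F bay [-7.94  2.75  3.33] w -0.00 q [-0.03  0.23  2.09 -0.02  0.74 -1.45]
```

>>> arm_command(
  rows=[
    {"xyz":[0,0.004,0.0002],"delta_rot":[0,0,0],"gripper":0},
    {"xyz":[0,0.004,0.0002],"delta_rot":[0,0,0],"gripper":0},
    {"xyz":[0,0.004,0.0002],"delta_rot":[0,0,0],"gripper":0},
  ],
)

```text
time: 7.25
tool_pos: [0.577, -0.0007, 0.022]
tcp_rot: [2.321, 2.005, 0.097]
wrist_force: [-4.3, 2.4, -0.2]
width: -0.001
```

```bash
python3 -c "
from h import *
st();look('t4')"
```

```text
t 7.25 bay xy mm [-131.8   66.3] z 22.0 yaw_rel 1.567 tilt 0.097 F bay [-4.63  1.8  -0.17] w -0.00 q [-0.04  0.24  2.06 -0.02  0.74 -1.45]
supply in bay: centre [-65.6 -46.7] yaw 0.010 size 123 86 n 845
supply in bay: centre [-63.4  -3.4] yaw -0.034 size 129 172 n 2607
```

View pics/t4.png

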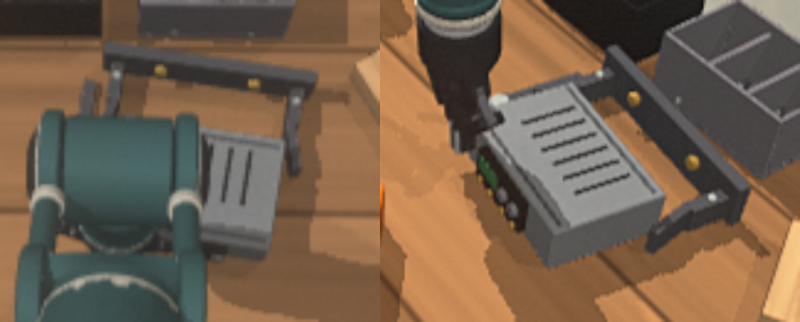

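>>> arm_command(
  rows=[
    {"xyz":[0,-0.027,-0.0027],"delta_rot":[0,0,0],"gripper":0},
    {"xyz":[-0.0455,0,0],"delta_rot":[0,0,0],"gripper":0},
    {"xyz":[-0.0455,0,0],"delta_rot":[0,0,0],"gripper":0},
    {"xyz":[-0.0455,0,0],"delta_rot":[0,0,0],"gripper":0},
    {"xyz":[0,0.012,0.0012],"delta_rot":[0,0,0],"gripper":0},
    {"xyz":[0,0.006,0.0006],"delta_rot":[0,0,0],"gripper":0},
    {"xyz":[0,0.004,0.0002],"delta_rot":[0,0,0],"gripper":0},
    {"xyz":[0,0.004,0.0002],"delta_rot":[0,0,0],"gripper":0},
    {"xyz":[0,0.004,0.0002],"delta_rot":[0,0,0],"gripper":0},
  ],
)

```text
time: 8.25
tool_pos: [0.5602, -0.1339, 0.023]
tcp_rot: [2.316, 2.012, 0.095]
wrist_force: [-7.9, -2.7, 3.9]
width: -0.001
```

```bash
python3 -c "
from h import *
st()"
```

```text
t 8.25 bay xy mm [-129.6  -67.9] z 23.0 yaw_rel 1.573 tilt 0.095 F bay [-7.4  -3.75  3.9 ] w -0.00 q [-0.29  0.24  2.06  0.02  0.74 -1.73]
```

>>> arm_command(
  rows=[
    {"xyz":[0,0.004,0.0002],"delta_rot":[0,0,0],"gripper":0},
    {"xyz":[0,0.004,0.0002],"delta_rot":[0,0,0],"gripper":0},
  ],
)

```text
time: 8.45
tool_pos: [0.5684, -0.1346, 0.0231]
tcp_rot: [2.315, 2.012, 0.097]
wrist_force: [-4.1, -1.8, -0.3]
width: 0.004
```

```bash
python3 -c "
from h import *
st();look('t5')"
```

```text
t 8.45 bay xy mm [-121.3  -67.5] z 23.1 yaw_rel 1.573 tilt 0.096 F bay [-3.83 -2.4  -0.27] w 0.00 q [-0.28  0.25  2.05  0.02  0.75 -1.73]
supply in bay: centre [-56.5  30.6] yaw 0.014 size 126 110 n 1114
supply in bay: centre [-53.1 -23.1] yaw 0.046 size 89 121 n 874
```

View pics/t5.png

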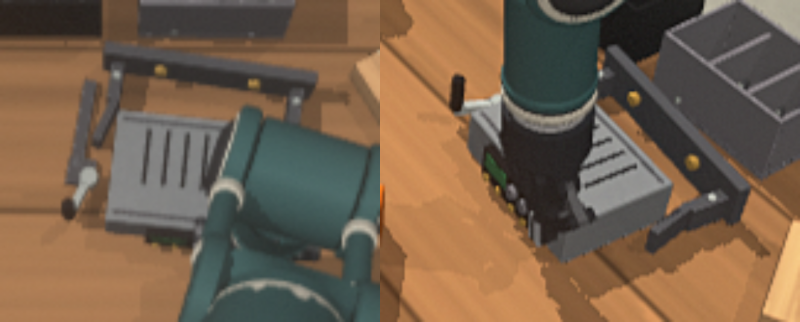

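>>> arm_command(
  rows=[
    {"xyz":[0,-0.031,-0.0031],"delta_rot":[0,0,0],"gripper":0},
    {"xyz":[0.0455,0,0],"delta_rot":[0,0,0],"gripper":0},
    {"xyz":[0.0455,0,0],"delta_rot":[0,0,0],"gripper":0},
    {"xyz":[0.0455,0,0],"delta_rot":[0,0,0],"gripper":0},
    {"xyz":[0,0.01,0.001],"delta_rot":[0,0,0],"gripper":0},
    {"xyz":[0,0.006,0.0006],"delta_rot":[0,0,0],"gripper":0},
    {"xyz":[0,0.004,0.0002],"delta_rot":[0,0,0],"gripper":0},
    {"xyz":[0,0.004,0.0002],"delta_rot":[0,0,0],"gripper":0},
    {"xyz":[0,0.004,0.0002],"delta_rot":[0,0,0],"gripper":0},
  ],
)

```text
time: 9.45
tool_pos: [0.5844, -0.001, 0.0241]
tcp_rot: [2.321, 2.007, 0.097]
wrist_force: [-7.3, 5.1, 4.0]
width: 0.004
```

>>> arm_command(
  rows=[
    {"xyz":[0,0.004,0.0002],"delta_rot":[0,0,0],"gripper":0},
    {"xyz":[0,0.004,0.0002],"delta_rot":[0,0,0],"gripper":0},
  ],
)

```text
time: 9.65
tool_pos: [0.5924, -0.0023, 0.0242]
tcp_rot: [2.321, 2.006, 0.097]
wrist_force: [-4.2, 3.5, 0.1]
width: 0.002
```

```bash
python3 -c "
from h import *
st();look('t6')"
```

```text
t 9.65 bay xy mm [-116.4   67. ] z 24.2 yaw_rel 1.567 tilt 0.096 F bay [-4.66  2.88  0.07] w 0.00 q [-0.04  0.27  2.03 -0.01  0.75 -1.46]
supply in bay: centre [-47.8 -50.9] yaw 0.070 size 121 80 n 819
supply in bay: centre [-46.6  -1.4] yaw -0.018 size 130 173 n 2564
```

View pics/t6.png

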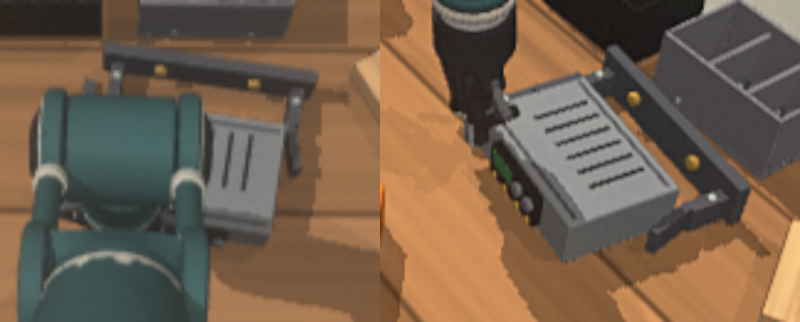

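>>> arm_command(
  rows=[
    {"xyz":[0,-0.027,-0.0027],"delta_rot":[0,0,0],"gripper":0},
    {"xyz":[-0.0455,0,0],"delta_rot":[0,0,0],"gripper":0},
    {"xyz":[-0.0455,0,0],"delta_rot":[0,0,0],"gripper":0},
    {"xyz":[-0.0455,0,0],"delta_rot":[0,0,0],"gripper":0},
    {"xyz":[0,0.012,0.0014],"delta_rot":[0,0,0],"gripper":0},
    {"xyz":[0,0.006,0.0008],"delta_rot":[0,0,0],"gripper":0},
    {"xyz":[0,0.004,0.0002],"delta_rot":[0,0,0],"gripper":0},
    {"xyz":[0,0.004,0.0002],"delta_rot":[0,0,0],"gripper":0},
  ],
)

```text
time: 10.55
tool_pos: [0.5728, -0.1359, 0.0249]
tcp_rot: [2.316, 2.01, 0.097]
wrist_force: [-9.8, -2.4, 4.5]
width: -0.003
```

>>> arm_command(
  rows=[
    {"xyz":[0,0.004,0.0002],"delta_rot":[0,0,0],"gripper":0},
    {"xyz":[0,0.004,0.0002],"delta_rot":[0,0,0],"gripper":0},
  ],
)

```text
time: 10.75
tool_pos: [0.58, -0.1365, 0.0247]
tcp_rot: [2.315, 2.012, 0.096]
wrist_force: [-6.9, -1.8, 1.8]
width: -0.002
```

```bash
python3 -c "
from h import *
st();look('t7')"
```

```text
t 10.75 bay xy mm [-109.6  -67.7] z 24.7 yaw_rel 1.573 tilt 0.096 F bay [-6.55 -2.76  1.85] w -0.00 q [-0.28  0.27  2.02  0.02  0.76 -1.72]
supply in bay: centre [-43.4  30.9] yaw 0.011 size 126 106 n 1108
supply in bay: centre [-40.4 -25.3] yaw 0.025 size 87 119 n 853
```

View pics/t7.png

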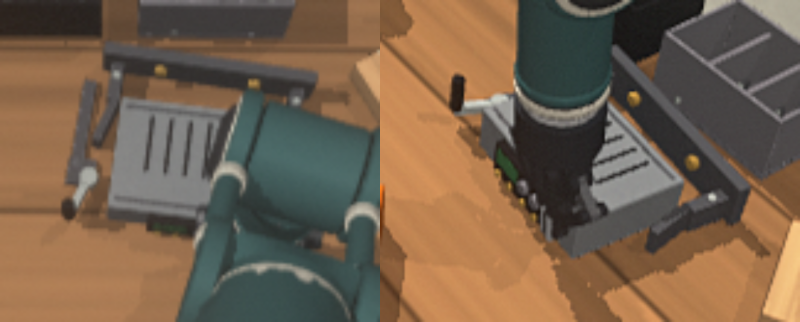

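>>> arm_command(
  rows=[
    {"xyz":[0,-0.028,-0.0024],"delta_rot":[0,0,0],"gripper":0},
    {"xyz":[0.0455,0,0],"delta_rot":[0,0,0],"gripper":0},
    {"xyz":[0.0455,0,0],"delta_rot":[0,0,0],"gripper":0},
    {"xyz":[0.0455,0,0],"delta_rot":[0,0,0],"gripper":0},
    {"xyz":[0,0.011,0.0014],"delta_rot":[0,0,0],"gripper":0},
    {"xyz":[0,0.006,0.0008],"delta_rot":[0,0,0],"gripper":0},
    {"xyz":[0,0.004,0.0002],"delta_rot":[0,0,0],"gripper":0},
    {"xyz":[0,0.004,0.0002],"delta_rot":[0,0,0],"gripper":0},
  ],
)

```text
time: 11.65
tool_pos: [0.597, -0.0024, 0.0247]
tcp_rot: [2.319, 2.007, 0.098]
wrist_force: [-8.1, 4.6, 4.2]
width: -0.001
```

>>> arm_command(
  rows=[
    {"xyz":[0,0.004,0.0002],"delta_rot":[0,0,0],"gripper":0},
    {"xyz":[0,0.004,0.0002],"delta_rot":[0,0,0],"gripper":0},
  ],
)

```text
time: 11.85
tool_pos: [0.6042, -0.0039, 0.0246]
tcp_rot: [2.321, 2.006, 0.097]
wrist_force: [-5.0, 4.5, 0.7]
width: -0.005
```

>>> arm_command(
  rows=[
    {"xyz":[0,0.003,0.0002],"delta_rot":[0,0,0],"gripper":0},
  ],
)

```text
time: 11.95
tool_pos: [0.6053, -0.0039, 0.0243]
tcp_rot: [2.324, 2.008, 0.093]
wrist_force: [-17.6, 7.6, 14.9]
width: 0.0
```

```bash
python3 -c "
from h import *
st();look('t8')"
```

```text
t 11.95 bay xy mm [-103.4   67.2] z 24.3 yaw_rel 1.567 tilt 0.091 F bay [-18.45   4.99  14.88] w 0.00 q [-0.04  0.29  1.99 -0.01  0.77 -1.46]
supply in bay: centre [-36.7 -49.9] yaw 0.007 size 127 76 n 825
supply in bay: centre [-34.3  -1.9] yaw -0.036 size 132 174 n 2534
```

View pics/t8.png

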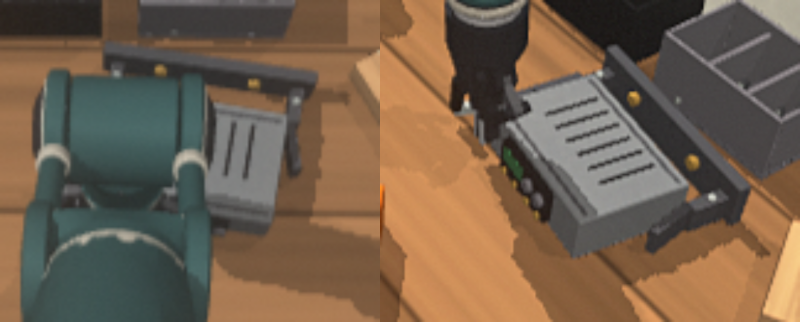

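>>> arm_command(
  rows=[
    {"xyz":[0,-0.028,-0.0028],"delta_rot":[0,0,0],"gripper":0},
    {"xyz":[-0.0455,0,0],"delta_rot":[0,0,0],"gripper":0},
    {"xyz":[-0.0455,0,0],"delta_rot":[0,0,0],"gripper":0},
    {"xyz":[-0.0455,0,0],"delta_rot":[0,0,0],"gripper":0},
    {"xyz":[0,0.012,0.0022],"delta_rot":[0,0,0],"gripper":0},
    {"xyz":[0,0.006,0.0012],"delta_rot":[0,0,0],"gripper":0},
    {"xyz":[0,0.004,0],"delta_rot":[0,0,0],"gripper":0},
  ],
)

```text
time: 12.75
tool_pos: [0.5836, -0.1388, 0.0242]
tcp_rot: [2.317, 2.007, 0.099]
wrist_force: [-7.7, -3.2, 4.6]
width: -0.002
```

>>> arm_command(
  rows=[
    {"xyz":[0,0.003,-0.0002],"delta_rot":[0,0,0],"gripper":0},
    {"xyz":[0,0.003,-0.0002],"delta_rot":[0,0,0],"gripper":0},
  ],
)

```text
time: 12.95
tool_pos: [0.5882, -0.1379, 0.0242]
tcp_rot: [2.316, 2.011, 0.097]
wrist_force: [-4.1, -2.3, -2.0]
width: 0.001
```

>>> arm_command(
  rows=[
    {"xyz":[0,0.003,-0.0002],"delta_rot":[0,0,0],"gripper":0},
  ],
)

```text
time: 13.05
tool_pos: [0.5913, -0.138, 0.0245]
tcp_rot: [2.316, 2.011, 0.097]
wrist_force: [-3.9, 0.0, -1.7]
width: -0.002
```

```bash
python3 -c "
from h import *
st();look('t9')"
```

```text
t 13.05 bay xy mm [-98.2 -67.6] z 24.5 yaw_rel 1.572 tilt 0.097 F bay [-3.87 -0.53 -1.7 ] w -0.00 q [-0.28  0.29  2.    0.02  0.76 -1.72]
supply in bay: centre [-31.3  32.8] yaw 0.002 size 128 107 n 1131
supply in bay: centre [-27.3 -24.3] yaw 0.015 size 87 121 n 836
```

View pics/t9.png

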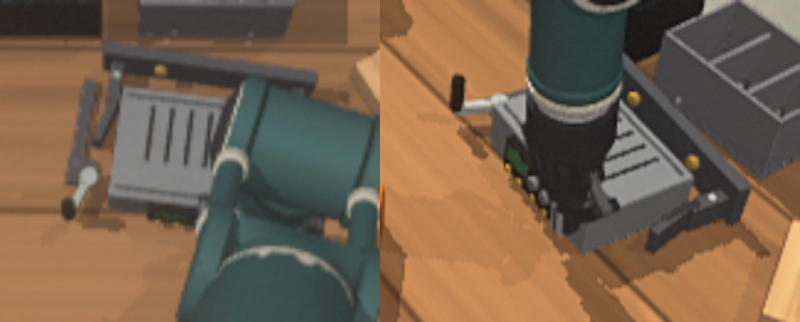

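>>> arm_command(
  rows=[
    {"xyz":[0,-0.028,-0.0022],"delta_rot":[0,0,0],"gripper":0},
    {"xyz":[0.0455,0,0],"delta_rot":[0,0,0],"gripper":0},
    {"xyz":[0.0455,0,0],"delta_rot":[0,0,0],"gripper":0},
    {"xyz":[0.0455,0,0],"delta_rot":[0,0,0],"gripper":0},
    {"xyz":[0,0.012,0.0018],"delta_rot":[0,0,0],"gripper":0},
    {"xyz":[0,0.007,0.001],"delta_rot":[0,0,0],"gripper":0},
    {"xyz":[0,0.004,0],"delta_rot":[0,0,0],"gripper":0},
  ],
)

```text
time: 13.85
tool_pos: [0.6082, -0.0031, 0.0253]
tcp_rot: [2.316, 2.007, 0.102]
wrist_force: [-8.2, 3.8, 5.8]
width: 0.001
```

>>> arm_command(
  rows=[
    {"xyz":[0,0.003,-0.0002],"delta_rot":[0,0,0],"gripper":0},
    {"xyz":[0,0.003,-0.0002],"delta_rot":[0,0,0],"gripper":0},
  ],
)

```text
time: 14.05
tool_pos: [0.6118, -0.0048, 0.0251]
tcp_rot: [2.32, 2.006, 0.098]
wrist_force: [-4.2, 4.4, -0.5]
width: -0.001
```

>>> arm_command(
  rows=[
    {"xyz":[0,0.002,-0.0002],"delta_rot":[0,0,0],"gripper":0},
  ],
)

```text
time: 14.15
tool_pos: [0.6141, -0.0055, 0.0253]
tcp_rot: [2.32, 2.005, 0.099]
wrist_force: [-2.4, 2.6, -2.3]
width: 0.001
```

```bash
python3 -c "
from h import *
st()"
```

```text
t 14.15 bay xy mm [-94.4  66.8] z 25.3 yaw_rel 1.568 tilt 0.098 F bay [-2.77  2.24 -2.27] w 0.00 q [-0.04  0.3   1.98 -0.01  0.76 -1.46]
```

>>> arm_command(
  rows=[
    {"xyz":[0,-0.026,-0.0018],"delta_rot":[0,0,0],"gripper":0},
    {"xyz":[-0.0455,0,0],"delta_rot":[0,0,0],"gripper":0},
    {"xyz":[-0.0455,0,0],"delta_rot":[0,0,0],"gripper":0},
    {"xyz":[-0.0455,0,0],"delta_rot":[0,0,0],"gripper":0},
    {"xyz":[0,0.012,0.0018],"delta_rot":[0,0,0],"gripper":0},
    {"xyz":[0,0.008,0.001],"delta_rot":[0,0,0],"gripper":0},
    {"xyz":[0,0.003,0],"delta_rot":[0,0,0],"gripper":0},
  ],
)

```text
time: 14.85
tool_pos: [0.5945, -0.1403, 0.0256]
tcp_rot: [2.315, 2.005, 0.102]
wrist_force: [-3.9, -2.6, 2.7]
width: 0.004
```

>>> arm_command(
  rows=[
    {"xyz":[0,0.003,-0.0002],"delta_rot":[0,0,0],"gripper":0},
    {"xyz":[0,0.003,-0.0002],"delta_rot":[0,0,0],"gripper":0},
  ],
)

```text
time: 15.05
tool_pos: [0.5972, -0.1393, 0.0251]
tcp_rot: [2.315, 2.011, 0.096]
wrist_force: [-5.8, -1.6, -1.2]
width: -0.001
```

>>> arm_command(
  rows=[
    {"xyz":[0,0.002,-0.0002],"delta_rot":[0,0,0],"gripper":0},
  ],
)

```text
time: 15.15
tool_pos: [0.5995, -0.1392, 0.0253]
tcp_rot: [2.315, 2.011, 0.098]
wrist_force: [-4.1, -2.2, -2.0]
width: -0.001
```

```bash
python3 -c "
from h import *
st();look('t10')"
```

```text
t 15.15 bay xy mm [-89.9 -67.6] z 25.3 yaw_rel 1.572 tilt 0.097 F bay [-3.78 -2.8  -2.02] w -0.00 q [-0.28  0.3   1.98  0.02  0.77 -1.72]
supply in bay: centre [-22.2  32.1] yaw 0.020 size 129 105 n 1115
supply in bay: centre [-19.8 -25.4] yaw 0.011 size 88 119 n 821
```

View pics/t10.png

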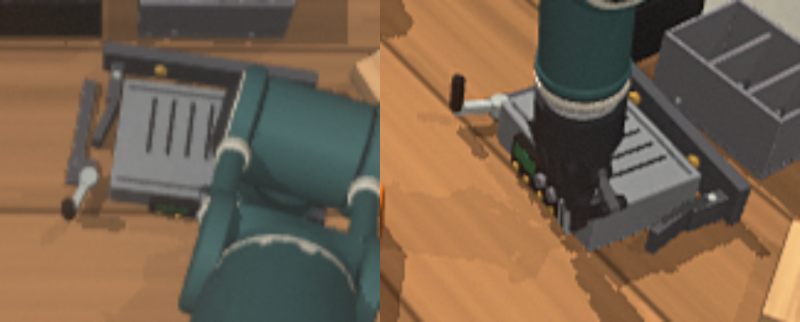

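>>> arm_command(
  rows=[
    {"xyz":[0,-0.026,-0.002],"delta_rot":[0,0,0],"gripper":0},
    {"xyz":[0.0455,0,0],"delta_rot":[0,0,0],"gripper":0},
    {"xyz":[0.0455,0,0],"delta_rot":[0,0,0],"gripper":0},
    {"xyz":[0.0455,0,0],"delta_rot":[0,0,0],"gripper":0},
    {"xyz":[0,0.011,0.0018],"delta_rot":[0,0,0],"gripper":0},
    {"xyz":[0,0.008,0.0012],"delta_rot":[0,0,0],"gripper":0},
    {"xyz":[0,0.003,0],"delta_rot":[0,0,0],"gripper":0},
  ],
)

```text
time: 15.95
tool_pos: [0.6172, -0.0042, 0.0253]
tcp_rot: [2.316, 2.007, 0.102]
wrist_force: [-5.9, 4.4, 3.9]
width: -0.001
```

>>> arm_command(
  rows=[
    {"xyz":[0,0.003,-0.0002],"delta_rot":[0,0,0],"gripper":0},
    {"xyz":[0,0.003,-0.0002],"delta_rot":[0,0,0],"gripper":0},
  ],
)

```text
time: 16.15
tool_pos: [0.6207, -0.006, 0.0251]
tcp_rot: [2.32, 2.006, 0.098]
wrist_force: [-3.8, 3.1, -1.2]
width: -0.001
```

>>> arm_command(
  rows=[
    {"xyz":[0,0.002,-0.0002],"delta_rot":[0,0,0],"gripper":0},
  ],
)

```text
time: 16.25
tool_pos: [0.623, -0.0067, 0.0254]
tcp_rot: [2.319, 2.006, 0.099]
wrist_force: [-3.9, 3.6, -1.4]
width: 0.001
```

```bash
python3 -c "
from h import *
st()"
```

```text
t 16.25 bay xy mm [-85.4  66.8] z 25.4 yaw_rel 1.568 tilt 0.098 F bay [-4.33  2.97 -1.44] w 0.00 q [-0.05  0.31  1.96 -0.01  0.77 -1.46]
```

Right: −89.9 → −80.

>>> arm_command(
  rows=[
    {"xyz":[0,-0.026,-0.0018],"delta_rot":[0,0,0],"gripper":0},
    {"xyz":[-0.0455,0,0],"delta_rot":[0,0,0],"gripper":0},
    {"xyz":[-0.0455,0,0],"delta_rot":[0,0,0],"gripper":0},
    {"xyz":[-0.0455,0,0],"delta_rot":[0,0,0],"gripper":0},
    {"xyz":[0,0.012,0.0018],"delta_rot":[0,0,0],"gripper":0},
    {"xyz":[0,0.008,0.001],"delta_rot":[0,0,0],"gripper":0},
    {"xyz":[0,0.003,0],"delta_rot":[0,0,0],"gripper":0},
  ],
)

```text
time: 16.95
tool_pos: [0.6027, -0.1416, 0.0254]
tcp_rot: [2.316, 2.006, 0.1]
wrist_force: [-6.5, -3.5, 2.5]
width: 0.001
```

>>> arm_command(
  rows=[
    {"xyz":[0,0.003,-0.0002],"delta_rot":[0,0,0],"gripper":0},
    {"xyz":[0,0.003,-0.0002],"delta_rot":[0,0,0],"gripper":0},
  ],
)

```text
time: 17.15
tool_pos: [0.6065, -0.1406, 0.0251]
tcp_rot: [2.315, 2.01, 0.097]
wrist_force: [-4.7, -1.1, -1.2]
width: 0.0
```

>>> arm_command(
  rows=[
    {"xyz":[0,0.002,-0.0002],"delta_rot":[0,0,0],"gripper":0},
  ],
)

```text
time: 17.25
tool_pos: [0.6088, -0.1405, 0.0254]
tcp_rot: [2.315, 2.01, 0.098]
wrist_force: [-3.2, -1.7, -2.0]
width: 0.001
```

```bash
python3 -c "
from h import *
st();look('t11')"
```

```text
t 17.25 bay xy mm [-80.6 -67.6] z 25.4 yaw_rel 1.572 tilt 0.098 F bay [-2.89 -2.16 -2.05] w 0.00 q [-0.27  0.32  1.96  0.02  0.77 -1.72]
supply in bay: centre [-11.7  32.5] yaw 0.027 size 129 104 n 1123
supply in bay: centre [ -8.7 -28.5] yaw 0.011 size 87 113 n 791
```

View pics/t11.png

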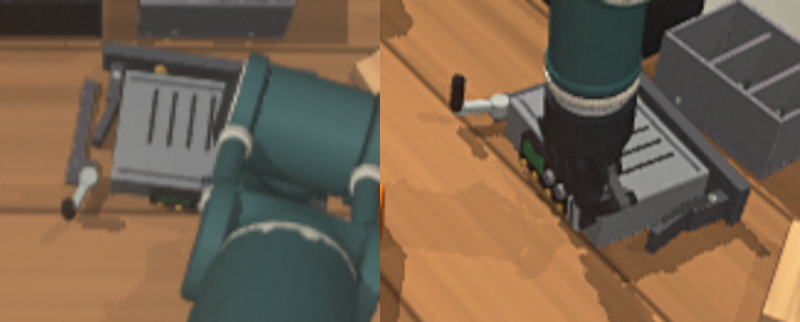

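>>> arm_command(
  rows=[
    {"xyz":[0,-0.026,-0.002],"delta_rot":[0,0,0],"gripper":0},
    {"xyz":[0.0455,0,0],"delta_rot":[0,0,0],"gripper":0},
    {"xyz":[0.0455,0,0],"delta_rot":[0,0,0],"gripper":0},
    {"xyz":[0.0455,0,0],"delta_rot":[0,0,0],"gripper":0},
    {"xyz":[0,0.011,0.0018],"delta_rot":[0,0,0],"gripper":0},
    {"xyz":[0,0.008,0.0012],"delta_rot":[0,0,0],"gripper":0},
    {"xyz":[0,0.003,0],"delta_rot":[0,0,0],"gripper":0},
  ],
)

```text
time: 18.05
tool_pos: [0.6265, -0.0057, 0.0256]
tcp_rot: [2.315, 2.006, 0.103]
wrist_force: [-6.5, 4.0, 4.4]
width: -0.002
```

>>> arm_command(
  rows=[
    {"xyz":[0,0.003,-0.0002],"delta_rot":[0,0,0],"gripper":0},
    {"xyz":[0,0.002,-0.0002],"delta_rot":[0,0,0],"gripper":0},
  ],
)

```text
time: 18.25
tool_pos: [0.6291, -0.0072, 0.0254]
tcp_rot: [2.32, 2.006, 0.099]
wrist_force: [-4.2, 4.9, -0.0]
width: 0.001
```

>>> arm_command(
  rows=[
    {"xyz":[0,0.002,-0.0002],"delta_rot":[0,0,0],"gripper":0},
  ],
)

```text
time: 18.35
tool_pos: [0.6308, -0.0078, 0.0255]
tcp_rot: [2.32, 2.006, 0.099]
wrist_force: [-3.5, 3.1, -1.1]
width: 0.004
```

```bash
python3 -c "
from h import *
st()"
```

```text
t 18.35 bay xy mm [-77.5  66.9] z 25.5 yaw_rel 1.568 tilt 0.098 F bay [-3.93  2.59 -1.07] w 0.00 q [-0.05  0.33  1.94 -0.01  0.77 -1.46]
```

>>> arm_command(
  rows=[
    {"xyz":[0,-0.026,-0.0018],"delta_rot":[0,0,0],"gripper":0},
    {"xyz":[-0.0455,0,0],"delta_rot":[0,0,0],"gripper":0},
    {"xyz":[-0.0455,0,0],"delta_rot":[0,0,0],"gripper":0},
    {"xyz":[-0.0455,0,0],"delta_rot":[0,0,0],"gripper":0},
    {"xyz":[0,0.012,0.0018],"delta_rot":[0,0,0],"gripper":0},
    {"xyz":[0,0.008,0.001],"delta_rot":[0,0,0],"gripper":0},
    {"xyz":[0,0.003,0],"delta_rot":[0,0,0],"gripper":0},
  ],
)

```text
time: 19.05
tool_pos: [0.6113, -0.1428, 0.0256]
tcp_rot: [2.315, 2.004, 0.102]
wrist_force: [-3.4, -1.8, 2.1]
width: 0.003
```

>>> arm_command(
  rows=[
    {"xyz":[0,0.002,-0.0002],"delta_rot":[0,0,0],"gripper":0},
    {"xyz":[0,0.002,-0.0002],"delta_rot":[0,0,0],"gripper":0},
  ],
)

```text
time: 19.25
tool_pos: [0.6121, -0.1416, 0.0252]
tcp_rot: [2.315, 2.011, 0.096]
wrist_force: [-7.4, -3.7, 2.2]
width: -0.001
```

>>> arm_command(
  rows=[
    {"xyz":[0,0.002,-0.0002],"delta_rot":[0,0,0],"gripper":0},
  ],
)

```text
time: 19.35
tool_pos: [0.6141, -0.1415, 0.0253]
tcp_rot: [2.315, 2.011, 0.097]
wrist_force: [-4.7, -1.7, -1.4]
width: 0.001
```

```bash
python3 -c "
from h import *
st();look('t12')"
```

```text
t 19.35 bay xy mm [-75.2 -67.8] z 25.3 yaw_rel 1.572 tilt 0.097 F bay [-4.39 -2.38 -1.43] w 0.00 q [-0.27  0.33  1.94  0.02  0.78 -1.72]
supply in bay: centre [-6.6 31.2] yaw 0.020 size 127 104 n 1088
supply in bay: centre [ -6.2 -26.5] yaw -0.002 size 84 118 n 778
```

View pics/t12.png

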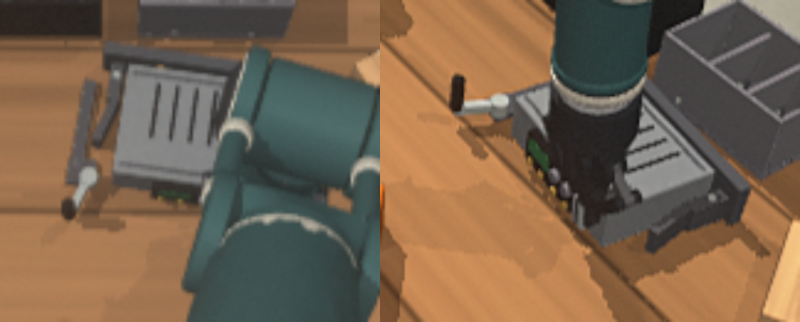

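>>> arm_command(
  rows=[
    {"xyz":[0,-0.026,-0.002],"delta_rot":[0,0,0],"gripper":0},
    {"xyz":[0.0455,0,0],"delta_rot":[0,0,0],"gripper":0},
    {"xyz":[0.0455,0,0],"delta_rot":[0,0,0],"gripper":0},
    {"xyz":[0.0455,0,0],"delta_rot":[0,0,0],"gripper":0},
    {"xyz":[0,0.012,0.0018],"delta_rot":[0,0,0],"gripper":0},
    {"xyz":[0,0.008,0.0012],"delta_rot":[0,0,0],"gripper":0},
    {"xyz":[0,0.003,0],"delta_rot":[0,0,0],"gripper":0},
  ],
)

```text
time: 20.15
tool_pos: [0.633, -0.0064, 0.0251]
tcp_rot: [2.315, 2.008, 0.102]
wrist_force: [-5.5, 3.9, 3.0]
width: 0.002
```

>>> arm_command(
  rows=[
    {"xyz":[0,0.002,-0.0002],"delta_rot":[0,0,0],"gripper":0},
    {"xyz":[0,0.002,-0.0002],"delta_rot":[0,0,0],"gripper":0},
  ],
)

```text
time: 20.35
tool_pos: [0.6338, -0.0076, 0.0248]
tcp_rot: [2.321, 2.007, 0.097]
wrist_force: [-6.7, 5.6, 1.1]
width: -0.002
```

>>> arm_command(
  rows=[
    {"xyz":[0,0.0015,-0.0002],"delta_rot":[0,0,0],"gripper":0},
  ],
)

```text
time: 20.45
tool_pos: [0.6353, -0.0081, 0.0248]
tcp_rot: [2.321, 2.007, 0.097]
wrist_force: [-4.8, 4.9, -1.0]
width: 0.001
```

```bash
python3 -c "
from h import *
st()"
```

```text
t 20.45 bay xy mm [-73.1  67.2] z 24.8 yaw_rel 1.568 tilt 0.095 F bay [-5.41  4.15 -1.01] w 0.00 q [-0.05  0.34  1.93 -0.01  0.78 -1.46]
```

>>> arm_command(
  rows=[
    {"xyz":[0,0.0015,-0.0001],"delta_rot":[0,0,0],"gripper":0},
    {"xyz":[0,0.0015,0],"delta_rot":[0,0,0],"gripper":0},
  ],
)

```text
time: 20.65
tool_pos: [0.6377, -0.0088, 0.0248]
tcp_rot: [2.322, 2.007, 0.096]
wrist_force: [-5.6, 3.9, -0.6]
width: 0.001
```

```bash
python3 -c "
from h import *
st();look('t13')"
```

```text
t 20.65 bay xy mm [-70.6  66.9] z 24.8 yaw_rel 1.568 tilt 0.095 F bay [-6.07  3.06 -0.55] w 0.00 q [-0.05  0.34  1.93 -0.01  0.78 -1.47]
supply in bay: centre [ -6.3 -50.4] yaw -0.022 size 125 73 n 765
supply in bay: centre [-6.2 -1.4] yaw 0.005 size 138 174 n 2402
```

View pics/t13.png

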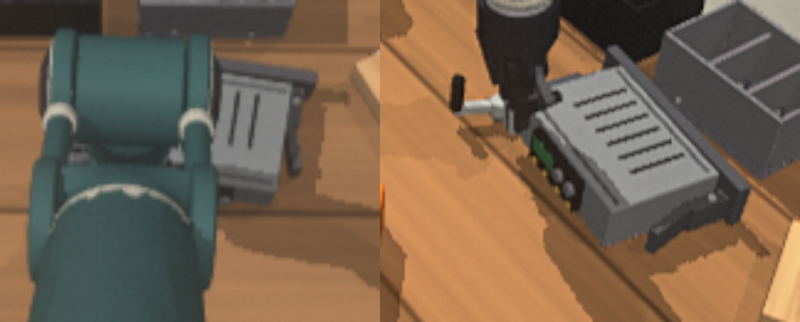

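>>> arm_command(
  rows=[
    {"xyz":[0,-0.026,-0.002],"delta_rot":[0,0,0],"gripper":0},
    {"xyz":[-0.0455,0,0],"delta_rot":[0,0,0],"gripper":0},
    {"xyz":[-0.0455,0,0],"delta_rot":[0,0,0],"gripper":0},
    {"xyz":[-0.0455,0,0],"delta_rot":[0,0,0],"gripper":0},
    {"xyz":[0,0.011,0.0018],"delta_rot":[0,0,0],"gripper":0},
    {"xyz":[0,0.008,0.001],"delta_rot":[0,0,0],"gripper":0},
    {"xyz":[0,0.002,0],"delta_rot":[0,0,0],"gripper":0},
  ],
)

```text
time: 21.45
tool_pos: [0.617, -0.1436, 0.0253]
tcp_rot: [2.316, 2.005, 0.101]
wrist_force: [-4.5, -2.3, 2.4]
width: 0.001
```

>>> arm_command(
  rows=[
    {"xyz":[0,0.002,-0.0002],"delta_rot":[0,0,0],"gripper":0},
    {"xyz":[0,0.0015,-0.0002],"delta_rot":[0,0,0],"gripper":0},
  ],
)

```text
time: 21.65
tool_pos: [0.6175, -0.1424, 0.025]
tcp_rot: [2.316, 2.012, 0.095]
wrist_force: [-10.7, -4.9, 3.6]
width: 0.001
```

>>> arm_command(
  rows=[
    {"xyz":[0,0.0015,-0.0002],"delta_rot":[0,0,0],"gripper":0},
  ],
)

```text
time: 21.75
tool_pos: [0.6187, -0.1424, 0.0251]
tcp_rot: [2.316, 2.012, 0.095]
wrist_force: [-7.1, -3.9, 0.2]
width: 0.002
```

```bash
python3 -c "
from h import *
st()"
```

```text
t 21.75 bay xy mm [-70.5 -68.1] z 25.1 yaw_rel 1.572 tilt 0.095 F bay [-6.47 -4.88  0.23] w 0.00 q [-0.27  0.33  1.93  0.02  0.78 -1.71]
```

>>> arm_command(
  rows=[
    {"xyz":[0,0.0015,-0.0002],"delta_rot":[0,0,0],"gripper":0},
  ],
)

```text
time: 21.85
tool_pos: [0.6201, -0.1424, 0.0251]
tcp_rot: [2.316, 2.012, 0.095]
wrist_force: [-7.2, -3.1, -1.3]
width: 0.007
```

>>> arm_command(
  rows=[
    {"xyz":[0,0.001,-0.0001],"delta_rot":[0,0,0],"gripper":0},
  ],
)

```text
time: 21.95
tool_pos: [0.6206, -0.1424, 0.0251]
tcp_rot: [2.317, 2.013, 0.094]
wrist_force: [-10.5, -3.3, 1.6]
width: -0.0
```

```bash
python3 -c "
from h import *
st()"
```

```text
t 21.95 bay xy mm [-68.6 -67.7] z 25.1 yaw_rel 1.573 tilt 0.094 F bay [-9.89 -4.74  1.56] w -0.00 q [-0.27  0.34  1.93  0.02  0.78 -1.71]
```

>>> arm_command(
  rows=[
    {"xyz":[0,0.0008,-0.0002],"delta_rot":[0,0,0],"gripper":0},
  ],
)

```text
time: 22.05
tool_pos: [0.6207, -0.1424, 0.0251]
tcp_rot: [2.318, 2.014, 0.093]
wrist_force: [-10.4, -2.8, 1.6]
width: -0.001
```

```bash
python3 -c "
from h import *
st();look('t14')"
```

```text
t 22.05 bay xy mm [-68.5 -67.8] z 25.1 yaw_rel 1.573 tilt 0.092 F bay [-9.88 -4.23  1.63] w -0.00 q [-0.27  0.34  1.93  0.02  0.78 -1.71]
supply in bay: centre [-6.  31.3] yaw 0.008 size 119 103 n 1046
supply in bay: centre [ -6.1 -35.3] yaw 0.000 size 76 102 n 674
```

View pics/t14.png

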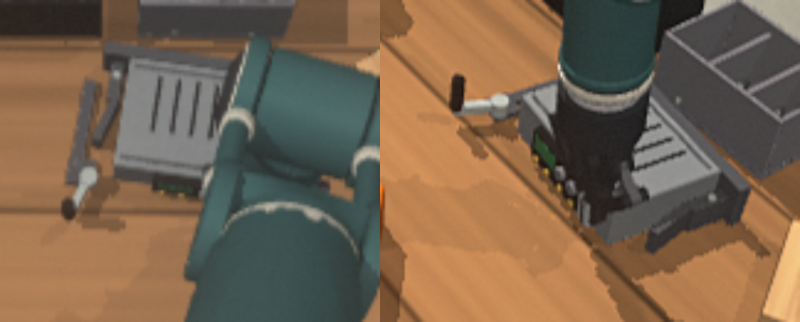

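>>> arm_command(
  rows=[
    {"xyz":[0,-0.026,-0.002],"delta_rot":[0,0,0],"gripper":0},
    {"xyz":[0.0455,0,0],"delta_rot":[0,0,0],"gripper":0},
    {"xyz":[0.0455,0,0],"delta_rot":[0,0,0],"gripper":0},
    {"xyz":[0.0455,0,0],"delta_rot":[0,0,0],"gripper":0},
    {"xyz":[0,0.01,0.0016],"delta_rot":[0,0,0],"gripper":0},
    {"xyz":[0,0.008,0.0012],"delta_rot":[0,0,0],"gripper":0},
    {"xyz":[0,0.003,0],"delta_rot":[0,0,0],"gripper":0},
  ],
)

```text
time: 22.85
tool_pos: [0.64, -0.0074, 0.0261]
tcp_rot: [2.315, 2.007, 0.102]
wrist_force: [-4.9, 4.0, 3.0]
width: -0.002
```

>>> arm_command(
  rows=[
    {"xyz":[0,0.0015,-0.0002],"delta_rot":[0,0,0],"gripper":0},
  ],
)

```text
time: 22.95
tool_pos: [0.6399, -0.0083, 0.0259]
tcp_rot: [2.318, 2.006, 0.1]
wrist_force: [-5.5, 6.0, 1.7]
width: 0.004
```

>>> arm_command(
  rows=[
    {"xyz":[0,0.0015,-0.0002],"delta_rot":[0,0,0],"gripper":0},
  ],
)

```text
time: 23.05
tool_pos: [0.6399, -0.0085, 0.0258]
tcp_rot: [2.321, 2.007, 0.097]
wrist_force: [-8.5, 6.4, 4.7]
width: 0.002
```

```bash
python3 -c "
from h import *
st()"
```

```text
t 23.05 bay xy mm [-68.5  67.5] z 25.8 yaw_rel 1.568 tilt 0.096 F bay [-9.28  5.16  4.71] w 0.00 q [-0.05  0.34  1.92 -0.01  0.78 -1.47]
```

>>> arm_command(
  rows=[
    {"xyz":[0,0.001,-0.0005],"delta_rot":[0,0,0],"gripper":0},
  ],
)

```text
time: 23.15
tool_pos: [0.6399, -0.0085, 0.0259]
tcp_rot: [2.322, 2.008, 0.096]
wrist_force: [-8.6, 7.3, 0.6]
width: 0.002
```

>>> arm_command(
  rows=[
    {"xyz":[0,0.001,-0.0005],"delta_rot":[0,0,0],"gripper":0},
  ],
)

```text
time: 23.25
tool_pos: [0.6399, -0.0085, 0.0259]
tcp_rot: [2.323, 2.008, 0.094]
wrist_force: [-9.1, 7.4, 0.2]
width: -0.002
```

```bash
python3 -c "
from h import *
st()"
```

```text
t 23.25 bay xy mm [-68.4  67.5] z 25.9 yaw_rel 1.568 tilt 0.092 F bay [-10.03   6.01   0.22] w -0.00 q [-0.05  0.34  1.92 -0.01  0.79 -1.47]
```

>>> arm_command(
  rows=[
    {"xyz":[0.0005,0.0015,-0.0002],"delta_rot":[0,0,0],"gripper":0},
  ],
)

```text
time: 23.35
tool_pos: [0.6401, -0.0084, 0.0258]
tcp_rot: [2.325, 2.01, 0.091]
wrist_force: [-12.6, 5.9, 6.1]
width: 0.001
```

>>> arm_command(
  rows=[
    {"xyz":[0.0005,0.0015,-0.0002],"delta_rot":[0,0,0],"gripper":0},
  ],
)

```text
time: 23.45
tool_pos: [0.6401, -0.0083, 0.0258]
tcp_rot: [2.326, 2.011, 0.087]
wrist_force: [-17.6, 4.9, 8.0]
width: 0.003
```

```bash
python3 -c "
from h import *
st()"
```

```text
t 23.45 bay xy mm [-68.3  67.7] z 25.8 yaw_rel 1.568 tilt 0.086 F bay [-18.15   2.33   7.95] w 0.00 q [-0.05  0.35  1.91 -0.01  0.8  -1.46]
```

>>> arm_command(
  rows=[
    {"xyz":[0,-0.0006,-0.0004],"delta_rot":[0,0,0],"gripper":0},
    {"xyz":[0,0,0],"delta_rot":[0,0,0],"gripper":0},
  ],
)

```text
time: 23.65
tool_pos: [0.64, -0.0084, 0.0259]
tcp_rot: [2.325, 2.01, 0.088]
wrist_force: [-12.0, 4.7, 2.0]
width: 0.001
```

```bash
python3 -c "
from h import *
st()"
```

```text
t 23.65 bay xy mm [-68.3  67.6] z 25.9 yaw_rel 1.568 tilt 0.088 F bay [-12.58   2.97   2.03] w 0.00 q [-0.05  0.35  1.91 -0.01  0.79 -1.46]
```

>>> arm_command(
  rows=[
    {"xyz":[0,0.0004,0],"delta_rot":[0,0,0],"gripper":0},
    {"xyz":[0,0,0],"delta_rot":[0,0,0],"gripper":0},
  ],
)

```text
time: 23.85
tool_pos: [0.64, -0.0084, 0.0259]
tcp_rot: [2.326, 2.011, 0.087]
wrist_force: [-13.3, 4.3, 3.6]
width: -0.004
```

>>> arm_command(
  rows=[
    {"xyz":[0,0.0001,0],"delta_rot":[0,0,0],"gripper":0},
    {"xyz":[0,0,0],"delta_rot":[0,0,0],"gripper":0},
  ],
)

```text
time: 24.05
tool_pos: [0.64, -0.0084, 0.0259]
tcp_rot: [2.326, 2.011, 0.087]
wrist_force: [-13.9, 5.1, 3.5]
width: 0.001
```

>>> arm_command(
  rows=[
    {"xyz":[0,0,0],"delta_rot":[0,0,0],"gripper":0},
    {"xyz":[0,0,0],"delta_rot":[0,0,0],"gripper":0},
    {"xyz":[0,0,0],"delta_rot":[0,0,0],"gripper":0},
    {"xyz":[0,0,0],"delta_rot":[0,0,0],"gripper":0},
  ],
)

```text
time: 24.45
tool_pos: [0.64, -0.0084, 0.0259]
tcp_rot: [2.326, 2.011, 0.087]
wrist_force: [-13.1, 4.9, 3.6]
width: -0.001
```

```bash
python3 -c "
from h import *
st()"
```

```text
t 24.45 bay xy mm [-68.3  67.6] z 25.9 yaw_rel 1.568 tilt 0.087 F bay [-13.65   3.04   3.61] w -0.00 q [-0.05  0.35  1.91 -0.01  0.8  -1.46]
```

>>> arm_command(
  rows=[
    {"xyz":[0,-0.031,-0.001],"delta_rot":[0,0,0],"gripper":0},
    {"xyz":[-0.0455,0,0],"delta_rot":[0,0,0],"gripper":0},
    {"xyz":[-0.0455,0,0],"delta_rot":[0,0,0],"gripper":0},
    {"xyz":[-0.0455,0,0],"delta_rot":[0,0,0],"gripper":0},
    {"xyz":[0,0.01,0.0014],"delta_rot":[0,0,0],"gripper":0},
    {"xyz":[0,0.007,0.001],"delta_rot":[0,0,0],"gripper":0},
    {"xyz":[0,0.003,0],"delta_rot":[0,0,0],"gripper":0},
  ],
)

```text
time: 25.15
tool_pos: [0.6185, -0.1424, 0.027]
tcp_rot: [2.315, 2.004, 0.104]
wrist_force: [0.2, 1.1, -0.3]
width: 0.0
```

>>> arm_command(
  rows=[
    {"xyz":[0,0.0015,0],"delta_rot":[0,0,0],"gripper":0},
  ],
)

```text
time: 25.25
tool_pos: [0.6196, -0.1414, 0.0269]
tcp_rot: [2.313, 2.006, 0.103]
wrist_force: [0.7, -0.2, 0.4]
width: -0.002
```

>>> arm_command(
  rows=[
    {"xyz":[0,0.0015,-0.0002],"delta_rot":[0,0,0],"gripper":0},
  ],
)

```text
time: 25.35
tool_pos: [0.6206, -0.1411, 0.0272]
tcp_rot: [2.313, 2.008, 0.103]
wrist_force: [-0.1, 0.1, 0.1]
width: 0.001
```

```bash
python3 -c "
from h import *
st()"
```

```text
t 25.35 bay xy mm [-68.8 -66.5] z 27.2 yaw_rel 1.572 tilt 0.102 F bay [-0.08  0.12  0.09] w 0.00 q [-0.27  0.33  1.93  0.02  0.78 -1.71]
```

Still free at -68.8; press on in small steps.

>>> arm_command(
  rows=[
    {"xyz":[0,0.0012,0],"delta_rot":[0,0,0],"gripper":0},
  ],
)

```text
time: 25.45
tool_pos: [0.6207, -0.1411, 0.0271]
tcp_rot: [2.314, 2.009, 0.101]
wrist_force: [-5.2, 0.8, 3.1]
width: 0.002
```

>>> arm_command(
  rows=[
    {"xyz":[0,0.0012,0],"delta_rot":[0,0,0],"gripper":0},
  ],
)

```text
time: 25.55
tool_pos: [0.6208, -0.1412, 0.027]
tcp_rot: [2.316, 2.01, 0.099]
wrist_force: [-8.0, 2.3, 5.7]
width: 0.0
```

>>> arm_command(
  rows=[
    {"xyz":[0,0.0012,-0.0002],"delta_rot":[0,0,0],"gripper":0},
  ],
)

```text
time: 25.65
tool_pos: [0.6208, -0.1412, 0.027]
tcp_rot: [2.318, 2.011, 0.097]
wrist_force: [-10.3, 1.3, 5.8]
width: 0.003
```

>>> arm_command(
  rows=[
    {"xyz":[0,0.0012,-0.0002],"delta_rot":[0,0,0],"gripper":0},
  ],
)

```text
time: 25.75
tool_pos: [0.6209, -0.1411, 0.0271]
tcp_rot: [2.319, 2.012, 0.095]
wrist_force: [-11.8, 2.4, 7.9]
width: -0.0
```

```bash
python3 -c "
from h import *
st()"
```

```text
t 25.75 bay xy mm [-68.5 -66.5] z 27.1 yaw_rel 1.571 tilt 0.093 F bay [-12.01   0.74   7.93] w -0.00 q [-0.27  0.34  1.93  0.02  0.79 -1.71]
```

>>> arm_command(
  rows=[
    {"xyz":[0,0.0012,-0.0006],"delta_rot":[0,0,0],"gripper":0},
    {"xyz":[0,0,0],"delta_rot":[0,0,0],"gripper":0},
  ],
)

```text
time: 25.95
tool_pos: [0.6209, -0.1412, 0.0271]
tcp_rot: [2.321, 2.013, 0.093]
wrist_force: [-13.0, 2.4, 7.3]
width: 0.001
```

>>> arm_command(
  rows=[
    {"xyz":[0,0.0004,-0.0003],"delta_rot":[0,0,0],"gripper":0},
    {"xyz":[0,0,0],"delta_rot":[0,0,0],"gripper":0},
    {"xyz":[0,0,0],"delta_rot":[0,0,0],"gripper":0},
  ],
)

```text
time: 26.25
tool_pos: [0.6209, -0.1411, 0.0271]
tcp_rot: [2.321, 2.013, 0.093]
wrist_force: [-12.8, 2.2, 6.0]
width: 0.003
```

```bash
python3 -c "
from h import *
st()"
```

```text
t 26.25 bay xy mm [-68.5 -66.5] z 27.1 yaw_rel 1.571 tilt 0.091 F bay [-12.97   0.36   5.95] w 0.00 q [-0.27  0.34  1.92  0.02  0.79 -1.71]
```

>>> arm_command(
  rows=[
    {"xyz":[0,0.0009,-0.0001],"delta_rot":[0,0,0],"gripper":0},
    {"xyz":[0,0,0],"delta_rot":[0,0,0],"gripper":0},
  ],
)

```text
time: 26.45
tool_pos: [0.6209, -0.1411, 0.0271]
tcp_rot: [2.322, 2.014, 0.091]
wrist_force: [-14.7, 3.0, 7.6]
width: -0.001
```

>>> arm_command(
  rows=[
    {"xyz":[0,0,0],"delta_rot":[0,0,0],"gripper":0},
    {"xyz":[0,0,0],"delta_rot":[0,0,0],"gripper":0},
    {"xyz":[0,0,0],"delta_rot":[0,0,0],"gripper":0},
    {"xyz":[0,0,0],"delta_rot":[0,0,0],"gripper":0},
    {"xyz":[0,0,0],"delta_rot":[0,0,0],"gripper":0},
    {"xyz":[0,0,0],"delta_rot":[0,0,0],"gripper":0},
  ],
)

```text
time: 27.05
tool_pos: [0.6209, -0.1412, 0.0271]
tcp_rot: [2.322, 2.014, 0.091]
wrist_force: [-14.2, 2.3, 7.0]
width: 0.002
```

```bash
python3 -c "
from h import *
st()"
```

```text
t 27.05 bay xy mm [-68.5 -66.5] z 27.1 yaw_rel 1.571 tilt 0.089 F bay [-14.37   0.31   7.02] w 0.00 q [-0.27  0.34  1.92  0.02  0.79 -1.71]
```

>>> arm_command(
  rows=[
    {"xyz":[0,-0.04,-0.001],"delta_rot":[0.1,0,0],"gripper":0},
    {"xyz":[0,-0.03,-0.03],"delta_rot":[0,0,0],"gripper":0},
    {"xyz":[0,-0.03,-0.035],"delta_rot":[0,0,0],"gripper":0},
    {"xyz":[0,-0.03,-0.035],"delta_rot":[0,0,0],"gripper":0},
    {"xyz":[0,0,0],"delta_rot":[0,0,0],"gripper":0},
  ],
)

```text
time: 27.55
tool_pos: [0.4994, -0.1248, 0.1312]
tcp_rot: [2.367, 2.052, 0.009]
wrist_force: [1.0, -0.6, 0.6]
width: -0.001
```

```bash
sed -i 's/bb\[...,0\]<54/bb[...,0]<75/' h.py; python3 - <<'E'
from h import *
st();look('t15')
W=cloud(read_camera("side")); V=cloud(read_camera("top"))
for w in (W,V):
    b=np.stack([C*(w[...,0]-O[0])+S*(w[...,1]-O[1]),-S*(w[...,0]-O[0])+C*(w[...,1]-O[1]),w[...,2]],-1)*1000
    m=(abs(b[...,0]+100)<60)&(abs(b[...,1]-110)<45)&(b[...,2]>52)&(b[...,2]<66)
    p=b[m]; print("post",len(p),p.mean(0) if len(p) else 0,p.min(0),p.max(0))
    for lo,hi in((50,80),(-80,-50)):
        m=(b[...,1]>lo)&(b[...,1]<hi)&(b[...,2]>48)&(b[...,2]<56)&(abs(b[...,0])<80)
        h,_=np.histogram(b[m][:,0],np.arange(-80,84,4)); print(lo,b[m][:,0].min(),b[m][:,0].max())
        m=(b[...,1]>lo)&(b[...,1]<hi)&(b[...,2]>15)&(b[...,2]<45)&(b[...,0]<-40)&(b[...,0]>-80); print("face x",np.median(b[m][:,0]),m.sum())
E
```

```text
t 27.55 bay xy mm [-191.1  -67.5] z 131.2 yaw_rel 1.571 tilt 0.011 F bay [ 1.11 -0.4   0.61] w -0.00 q [-0.29  0.04  2.05  0.    1.04 -1.72]
supply in bay: centre [-0.2 -1.5] yaw 0.003 size 127 169 n 1397
supply in bay: centre [-0.1 -0.1] yaw 0.000 size 129 172 n 2532
post 18 [-47.11626446  73.40994552  53.60446076] [-55.1806735   66.76036867  52.19292477] [-40.17743512  83.45307853  55.57503804]
50 -58.51323328085926 75.23797961013561
face x -57.258900819849856 24
-80 -59.334734994552605 75.80276527228473
face x -57.86272929908589 83
post 28 [-89.6432302  106.1702643   56.66538944] [-115.23691978   65.80043526   52.13162101] [-40.10537833 127.68172575  63.36375138]
50 -57.702026029577475 75.34473589993509
face x -57.28607839127288 29
-80 15.707232380447495 75.83145673006275
face x nan 0
  return _methods._mean(a, axis=axis, dtype=dtype,
  ret = ret.dtype.type(ret / rcount)
```

View pics/t15.png

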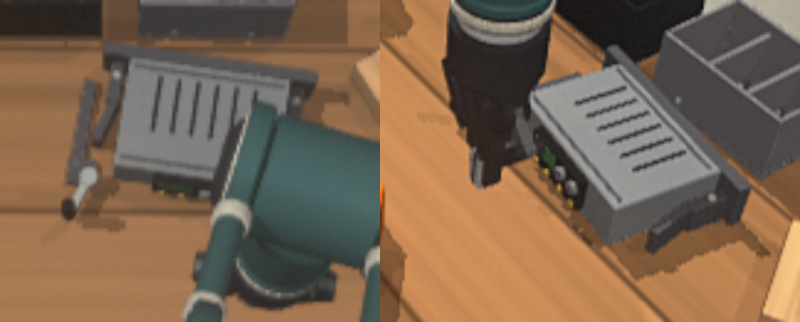

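>>> arm_command(
  rows=[
    {"xyz":[0.0428,0.0176,0],"delta_rot":[0,0,0.149],"gripper":0},
  ],
)

```text
time: 27.85
tool_pos: [0.5193, -0.0898, 0.1244]
tcp_rot: [2.517, 1.879, -0.002]
wrist_force: [1.0, -0.8, -0.4]
width: 0.001
```

```bash
python3 - <<'E'
from h import *
st()
# remaining rows: total yaw change 1.82 in 12 further rows, translation in first 5
s=bot.read_state()
b=tobay(s['tool_pos'])*1000; th=-0.149; tgt=np.array([-103,146.]); d=(tgt-np.array([-191.1+17.6,-67.5+42.8]))/5
for k in range(5):
    X=np.array([np.sin(-th),np.cos(th)]) # tool x when yaw offset th: rotate (0,1)
    Y=np.array([np.cos(th),np.sin(th)])
    print(th,(d@X).round(1),(d@Y).round(1)); th-=.149
E
```

```text
t 27.85 bay xy mm [-176.3  -30.1] z 124.4 yaw_rel 1.424 tilt -0.000 F bay [ 1.06 -0.65 -0.44] w 0.00 q [-0.22  0.08  2.03 -0.    1.04 -1.5 ]
-0.149 35.9 8.9
-0.298 36.8 3.5
-0.44699999999999995 36.9 -2.0
-0.596 36.2 -7.5
-0.745 34.7 -12.8
```

>>> arm_command(
  rows=[
    {"xyz":[0.0359,0.0089,0],"delta_rot":[0,0,0.149],"gripper":0},
    {"xyz":[0.0368,0.0035,0],"delta_rot":[0,0,0.149],"gripper":0},
    {"xyz":[0.0369,-0.002,0],"delta_rot":[0,0,0.149],"gripper":0},
    {"xyz":[0.0362,-0.0075,0],"delta_rot":[0,0,0.149],"gripper":0},
    {"xyz":[0.0347,-0.0128,0],"delta_rot":[0,0,0.149],"gripper":0},
    {"xyz":[0,0,0],"delta_rot":[0,0,0.149],"gripper":0},
    {"xyz":[0,0,0],"delta_rot":[0,0,0.149],"gripper":0},
    {"xyz":[0,0,0],"delta_rot":[0,0,0.149],"gripper":0},
    {"xyz":[0,0,0],"delta_rot":[0,0,0.149],"gripper":0},
    {"xyz":[0,0,0],"delta_rot":[0,0,0.149],"gripper":0},
    {"xyz":[0,0,0],"delta_rot":[0,0,0.149],"gripper":0},
    {"xyz":[0,0,0],"delta_rot":[0,0,0.03],"gripper":0},
  ],
)

```text
time: 29.05
tool_pos: [0.6132, 0.0726, 0.1237]
tcp_rot: [3.083, -0.599, -0.001]
wrist_force: [0.4, 0.4, 0.5]
width: -0.003
```

```bash
python3 - <<'E'
from h import *
st()
w=read_camera("wrist"); cv2.imwrite("pics/w1.png",w["pixels"][:,:,::-1])
s=read_camera("side"); 
V=cloud(w)
b=np.stack([C*(V[...,0]-O[0])+S*(V[...,1]-O[1]),-S*(V[...,0]-O[0])+C*(V[...,1]-O[1]),V[...,2]],-1)*1000
m=(abs(b[...,0]+105)<40)&(abs(b[...,1]-115)<30)&(b[...,2]>54)&(b[...,2]<66)
p=b[m]; print(len(p),p.min(0) if len(p) else 0,p.max(0) if len(p) else 0)
cv2.imwrite("pics/s1.png",cv2.resize(s["pixels"][120:280,230:430],(800,640))[:600,:,::-1])
E
```

```text
t 29.05 bay xy mm [-106.3  144. ] z 123.7 yaw_rel -0.242 tilt -0.001 F bay [0.33 0.45 0.47] w -0.00 q [ 0.08  0.24  1.84 -0.    1.06  0.46]
141 [-114.09545949  122.34755985   54.02246558] [-101.67819811  129.08383482   61.71647685]
```

View pics/w1.png

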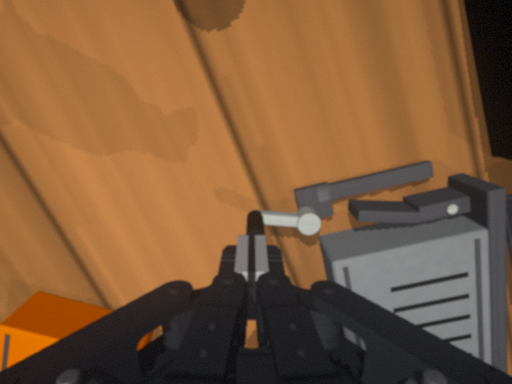

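View pics/s1.png

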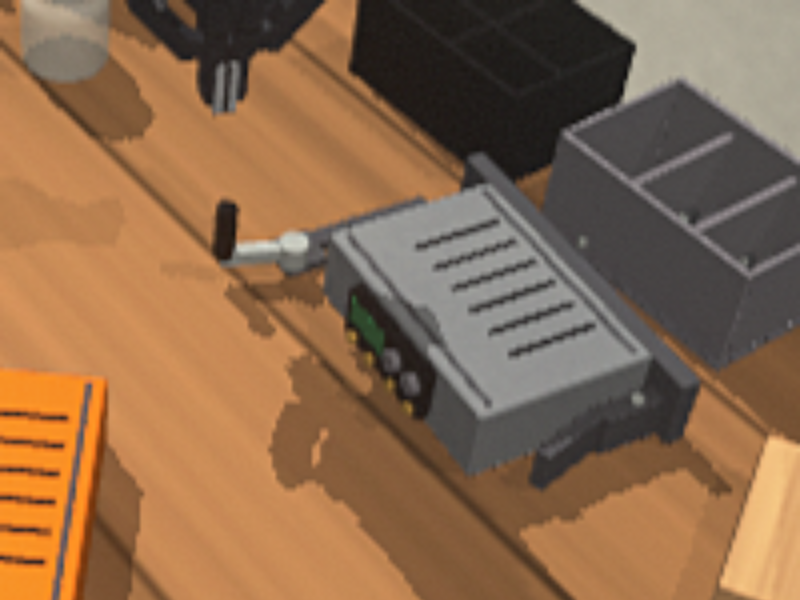

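>>> arm_command(
  rows=[
    {"xyz":[0,-0.006,0.02],"delta_rot":[0,0,0],"gripper":0},
    {"xyz":[0,0,0.03],"delta_rot":[0,0,0],"gripper":0},
    {"xyz":[0,0,0.03],"delta_rot":[0,0,0],"gripper":0},
    {"xyz":[0,0,0.008],"delta_rot":[0,0,0],"gripper":0},
    {"xyz":[0,0,0],"delta_rot":[0,0,0],"gripper":0},
  ],
)

```text
time: 29.65
tool_pos: [0.6141, 0.0779, 0.0356]
tcp_rot: [3.084, -0.593, -0.004]
wrist_force: [-0.1, 0.7, -0.0]
width: -0.001
```

```bash
python3 - <<'E'
from h import *
st()
s=read_camera("side"); 
cv2.imwrite("pics/s2.png",cv2.resize(s["pixels"][120:240,230:390],(800,600))[:,:,::-1])
E
```

```text
t 29.65 bay xy mm [-106.2  149.3] z 35.6 yaw_rel -0.238 tilt -0.002 F bay [-0.24  0.68 -0.  ] w -0.00 q [ 0.09  0.35  1.89 -0.    0.91  0.47]
```

View pics/s2.png

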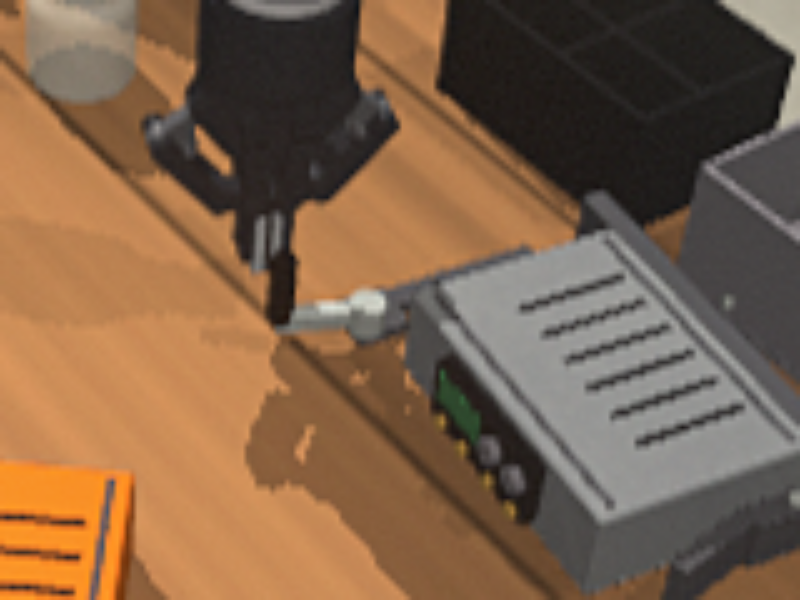

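>>> arm_command(
  rows=[
    {"xyz":[0,0.009,0],"delta_rot":[0,0,0],"gripper":0},
    {"xyz":[0,0.004,0],"delta_rot":[0,0,0],"gripper":0},
    {"xyz":[-0.0018,0.0055,0],"delta_rot":[0,0,-0.12],"gripper":0},
    {"xyz":[-0.0018,0.0055,0],"delta_rot":[0,0,-0.12],"gripper":0},
    {"xyz":[-0.0018,0.0055,0],"delta_rot":[0,0,-0.12],"gripper":0},
  ],
)

```text
time: 30.2
tool_pos: [0.6026, 0.0511, 0.0401]
tcp_rot: [-3.141, 0.025, -0.009]
wrist_force: [0.5, 0.7, -0.3]
width: -0.001
```

```bash
cat >> h.py <<'E'
def sl(n):
    st()
    s=read_camera("side"); cv2.imwrite(f"pics/{n}.png",cv2.resize(s["pixels"][120:240,230:390],(800,600))[:,:,::-1])
E
python3 -c "
from h import *
sl('s3')"
```

```text
t 30.20 bay xy mm [-113.8  121.2] z 40.1 yaw_rel 0.126 tilt 0.006 F bay [ 0.36  0.78 -0.26] w -0.00 q [ 0.04  0.31  1.92 -0.    0.9   0.06]
```

View pics/s3.png

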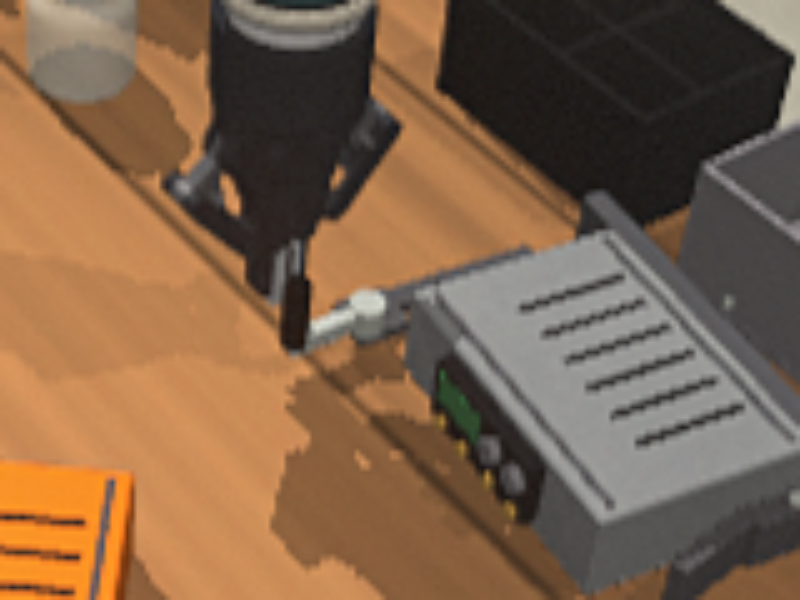

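>>> arm_command(
  rows=[
    {"xyz":[-0.0018,0.0055,0.001],"delta_rot":[0,0,-0.12],"gripper":0},
    {"xyz":[-0.0018,0.0055,0.001],"delta_rot":[0,0,-0.12],"gripper":0},
    {"xyz":[-0.0018,0.0055,0.001],"delta_rot":[0,0,-0.12],"gripper":0},
    {"xyz":[-0.0018,0.0055,0],"delta_rot":[0,0,-0.12],"gripper":0},
    {"xyz":[-0.0018,0.0055,0],"delta_rot":[0,0,-0.12],"gripper":0},
    {"xyz":[-0.0018,0.0055,0],"delta_rot":[0,0,-0.12],"gripper":0},
  ],
)

```text
time: 30.85
tool_pos: [0.6009, 0.017, 0.0367]
tcp_rot: [2.949, 1.079, 0.006]
wrist_force: [-1.3, 1.3, 1.4]
width: -0.002
```

```bash
python3 -c "
from h import *
sl('s4')"
```

```text
t 30.85 bay xy mm [-110.7   87.3] z 36.7 yaw_rel 0.844 tilt 0.004 F bay [-1.49  1.11  1.42] w -0.00 q [-0.01  0.31  1.93 -0.    0.89 -0.71]
```

View pics/s4.png

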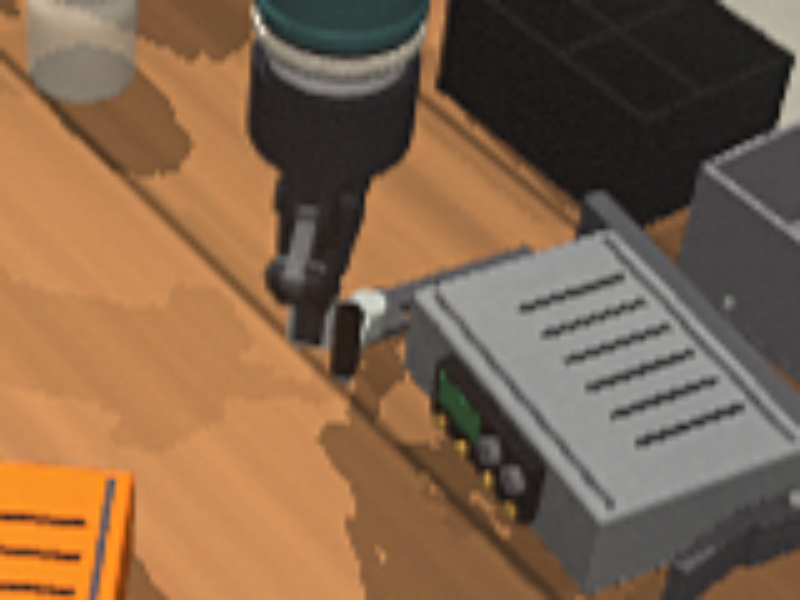

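>>> arm_command(
  rows=[
    {"xyz":[-0.0018,0.0055,0],"delta_rot":[0,0,-0.12],"gripper":0},
    {"xyz":[-0.0018,0.0055,0],"delta_rot":[0,0,-0.12],"gripper":0},
    {"xyz":[-0.0018,0.0055,0],"delta_rot":[0,0,-0.12],"gripper":0},
    {"xyz":[-0.0018,0.0055,0],"delta_rot":[0,0,-0.12],"gripper":0},
  ],
)

```text
time: 31.3
tool_pos: [0.6126, -0.0025, 0.0363]
tcp_rot: [2.609, 1.747, 0.003]
wrist_force: [-1.5, -0.4, 0.2]
width: 0.003
```

>>> arm_command(
  rows=[
    {"xyz":[-0.0015,0.0047,0],"delta_rot":[0,0,-0.1],"gripper":0},
  ],
)

```text
time: 31.4
tool_pos: [0.6165, -0.0058, 0.0363]
tcp_rot: [2.518, 1.874, 0.003]
wrist_force: [-1.5, -0.5, 0.7]
width: 0.0
```

```bash
python3 -c "
from h import *
sl('s5')"
```

```text
t 31.40 bay xy mm [-92.   66.9] z 36.3 yaw_rel 1.421 tilt 0.003 F bay [-1.37 -0.7   0.71] w 0.00 q [-0.05  0.34  1.9  -0.    0.9  -1.33]
```

View pics/s5.png

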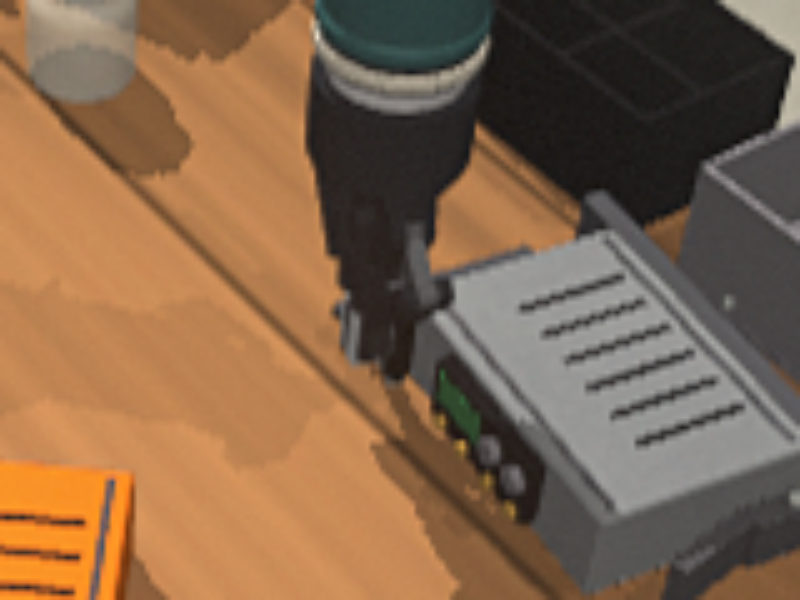

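>>> arm_command(
  rows=[
    {"xyz":[-0.0015,0.0047,0],"delta_rot":[0,0,-0.1],"gripper":0},
  ],
)

```text
time: 31.55
tool_pos: [0.6203, -0.0082, 0.0361]
tcp_rot: [2.425, 1.994, 0.003]
wrist_force: [-1.8, -0.7, -0.0]
width: -0.0
```

>>> arm_command(
  rows=[
    {"xyz":[-0.0007,0.002,0],"delta_rot":[0,0,-0.04],"gripper":0},
  ],
)

```text
time: 31.65
tool_pos: [0.6226, -0.0095, 0.0362]
tcp_rot: [2.384, 2.042, 0.003]
wrist_force: [-1.7, -1.1, -0.1]
width: -0.003
```

>>> arm_command(
  rows=[
    {"xyz":[0,0.001,0],"delta_rot":[0,0,0],"gripper":0},
  ],
)

```text
time: 31.75
tool_pos: [0.6237, -0.0095, 0.0361]
tcp_rot: [2.386, 2.04, 0.003]
wrist_force: [-1.1, -0.6, 0.3]
width: -0.0
```

```bash
python3 -c "
from h import *
st()"
```

```text
t 31.75 bay xy mm [-84.4  64.2] z 36.1 yaw_rel 1.557 tilt 0.004 F bay [-0.98 -0.71  0.32] w -0.00 q [-0.05  0.35  1.88 -0.    0.91 -1.47]
```

>>> arm_command(
  rows=[
    {"xyz":[0,0.0008,0],"delta_rot":[0,0,0],"gripper":0},
  ],
)

```text
time: 31.85
tool_pos: [0.6242, -0.0095, 0.036]
tcp_rot: [2.385, 2.041, 0.003]
wrist_force: [-3.1, -0.4, 2.6]
width: -0.0
```

>>> arm_command(
  rows=[
    {"xyz":[0,0.0005,0],"delta_rot":[0,0,0],"gripper":0},
  ],
)

```text
time: 31.95
tool_pos: [0.6242, -0.0094, 0.0358]
tcp_rot: [2.384, 2.043, 0.002]
wrist_force: [-4.1, -1.3, 2.5]
width: 0.002
```

```bash
python3 -c "
from h import *
st()"
```

```text
t 31.95 bay xy mm [-83.8  64.4] z 35.8 yaw_rel 1.559 tilt 0.002 F bay [-3.87 -1.9   2.45] w 0.00 q [-0.05  0.35  1.88 -0.    0.91 -1.47]
```

>>> arm_command(
  rows=[
    {"xyz":[0,-0.015,0],"delta_rot":[0,0,0],"gripper":0},
    {"xyz":[0,-0.03,0],"delta_rot":[0,0,0],"gripper":0},
    {"xyz":[0,-0.02,-0.04],"delta_rot":[0,0,0],"gripper":0},
    {"xyz":[0,-0.02,-0.045],"delta_rot":[0,0,0],"gripper":0},
    {"xyz":[0,-0.03,-0.04],"delta_rot":[0,0,0],"gripper":0},
    {"xyz":[0,-0.04,-0.02],"delta_rot":[0,0,0],"gripper":0},
    {"xyz":[0,-0.02,0],"delta_rot":[0,0,0],"gripper":0},
    {"xyz":[0,0,0],"delta_rot":[0,0,0],"gripper":0},
  ],
)

```text
time: 32.75
tool_pos: [0.4501, 0.0176, 0.1812]
tcp_rot: [2.381, 2.044, 0.007]
wrist_force: [-0.5, -0.4, -0.2]
width: 0.0
```

```bash
python3 - <<'E'
from h import *
sl('s6'); look('t16')
w=read_camera("wrist"); cv2.imwrite("pics/w2.png",w["pixels"][:,:,::-1])
c=read_camera("top"); cv2.imwrite("pics/tt.png",c["pixels"][:,:,::-1])
for n in ("side","wrist","top"):
    V=cloud(read_camera(n))
    b=np.stack([C*(V[...,0]-O[0])+S*(V[...,1]-O[1]),-S*(V[...,0]-O[0])+C*(V[...,1]-O[1]),V[...,2]],-1)*1000
    m=(abs(b[...,0]+68)<14)&(abs(b[...,1]-65)<25)&(b[...,2]>56)&(b[...,2]<66)
    p=b[m]; print(n,len(p),p.mean(0) if len(p) else 0)
E
```

```text
t 32.75 bay xy mm [-260.    66.5] z 181.2 yaw_rel 1.561 tilt 0.006 F bay [-0.48 -0.46 -0.25] w 0.00 q [-0.02 -0.14  2.12 -0.    1.15 -1.43]
supply in bay: centre [-0.1 -1.6] yaw 0.001 size 129 169 n 1866
supply in bay: centre [ 0.  -0.2] yaw 0.004 size 129 173 n 2529
side 22 [-66.91771857  63.12187373  60.64044918]
wrist 0 0
top 4 [-62.29855678  63.67504402  60.54878172]
```

View pics/s6.png

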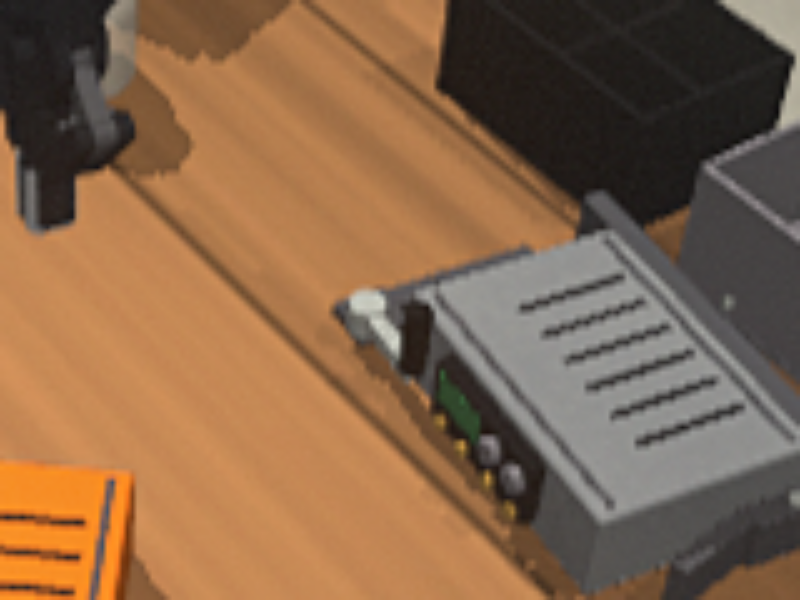

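View pics/w2.png

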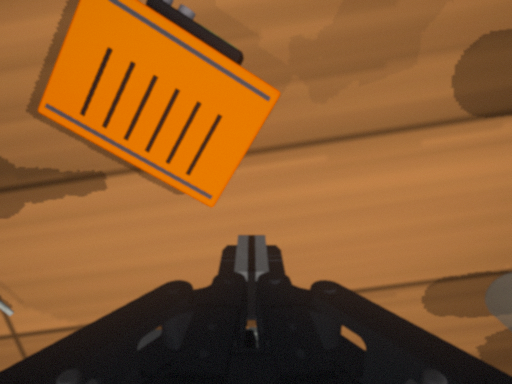

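View pics/tt.png

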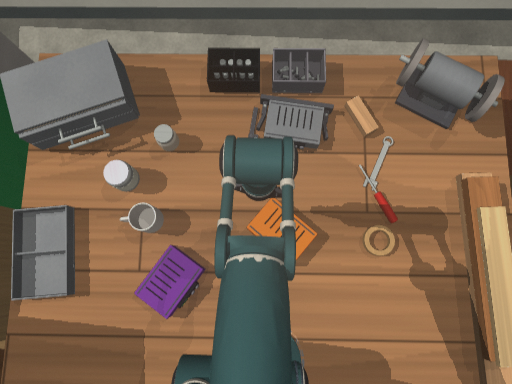

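The side view shows the latch arm across behind the left cheek, with its post at (415,340). The supply sits against the back wall, and the top view shows the other objects unmoved. I'm handing in.

```bash
python3 -c "
from h import *
print(bot.finish_job())"
```

```text
the job is handed in; nothing more can be done
None
```

The supply is docked, pressed home and latched. I handed the job in at about 33 s of the 72 s, with the arm clear of everything.

- **Walking in:** I pushed in turn on the right and left cheeks, mostly at 4 to 10 N. One left push bound on the rail at about 24 N in total. I backed off and continued on the right. Forces were read only at the end of each move call, so short peaks in between would not show.
- **Seating:** Both cheeks stopped firm at the same depth, so the supply was square. I held about 14 N on the left cheek for 0.8 s, then about 14.5 N on the right for 0.6 s. A brief reading of about 20 N in total came before the left hold. In the right hold the supply also took about 7 N downward at the contact.
- **Latch:** I swung it right across to its stop, which took about 4 N at the end. In the last pictures the post measured (-67, 63) mm in my bay frame. It should be near (-65.5, 63) when closed.

**Last checks:** The supply's angle to the bay measured 0.001 to 0.004 rad, and the other things on the bench looked unmoved.

**One disagreement:** The near faces measured at x = -57.5 mm in my bay frame, where fully home should be -60 mm. I took this as an error in my first estimate of the bay's origin, because both corners stopped firm at the same depth against the wall.

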